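# Pack the door wedges head to tail in their rack

### The job

Put the two loose wooden door wedges away in the steel rack with the two that are already there: slide them in under the keeper bar from the open front, so that all four lie flat, alternately head to tail, side by side between the rack's walls, with none sticking out past its front edge. Leave the other things on the ledge where they are.

Things in the scene. Friction and masses are not known exactly. Their poses are not given: they have to be found in the camera images.
- rack: three-sided steel rack fixed to the ledge, with no floor (wedges lie on the ledge itself). Origin on the ledge at the middle of the inner rectangle, 103 deep (x) by 121 wide (y); +x points to the back wall, the front (x = -51.5) is open. Side and back walls 5 thick, 22 high. The rectangle is 5 wider than four wedges packed head to tail (2 x 58), 3 deeper than a wedge is long
- rack_bar (a point): middle of the underside of the rack's keeper bar, a flat strip 10 wide (x) and 4 thick that crosses the rack's top from side wall to side wall, 40 above the ledge, its middle 29 behind the open front: wedges pass beneath it
- wedge_a: beech door wedge lying on its side; from above a right-angled trapezium 100 long, 40 wide at the thick end, 18 at the thin end; 32 tall, 70 g. Origin on the underside, midway; x to the thin end. Flat long face at y = -14.5; sloped face from y = +25.5 (thick end, x = -50) to +3.5 (thin end). Starts in the rack, thick end at the back, flat face along the left (+y) wall
- wedge_b: door wedge like wedge_a, same frame. Starts in the rack near its middle, thick end at the back, flat face to the left (rack +y); on each side of it a gap is left, about 42 wide at the open front and 20 at the back. It is loose and gives way sideways a little when pushed
- wedge_c: door wedge like wedge_a, same frame. Starts loose on the ledge nearer the robot than the rack and to one side of it, turned anyhow
- wedge_d: door wedge like wedge_a, same frame. Starts loose on the ledge like wedge_c, on the other side of the rack
- wedge_a_thick (a point): centre of the thick end face of wedge_a, 16 above its underside
- wedge_a_thin (a point): centre of the thin end face of wedge_a, 16 above its underside
- wedge_b_thick (a point): centre of the thick end face of wedge_b, 16 above its underside
- wedge_b_thin (a point): centre of the thin end face of wedge_b, 16 above its underside
- wedge_c_thick (a point): centre of the thick end face of wedge_c, 16 above its underside
- wedge_c_thin (a point): centre of the thin end face of wedge_c, 16 above its underside
- wedge_d_thick (a point): centre of the thick end face of wedge_d, 16 above its underside
- wedge_d_thin (a point): centre of the thin end face of wedge_d, 16 above its underside
- jar: closed white ceramic cookie jar with a knobbed lid, 140 across, 177 tall; origin under its centre. To be left alone
- whistle: small chrome whistle lying down, about 45 x 20 x 22; origin under its round chamber. To be left alone
- clipper: plastic nail clipper lying flat, 66 x 15 x 19; origin under its middle. To be left alone
- brush: wooden-backed boot brush, bristles down, 140 (x) x 45 x 42; origin under its middle. To be left alone
- tin: low flat round metal tin, 80 across, 35 tall; origin under its centre. To be left alone
- mug: blue ceramic mug, 84 across, 90 tall, handle to its +y; origin under its centre. To be left alone
- can: upright food can, 70 across, 110 tall; origin under its centre. To be left alone
Things that resemble listed ones, but are neither listed nor needed, are in the scene too. What is shaped like the wedge_d but green, pink or red is not meant.

How it is judged:
By the outcome, as a careful person would: the job done as asked, in the order asked, and still so for the second after the job is handed in, with the robot touching nothing.
It also fails if it takes over 72 s, if anything falls off the work surface, if the arm or the gripper's body presses on something with over 40 N, if the wrist force passes 120 N, or if a joint passes its speed limit or range.

### The arm

A 7-joint arm with a two-finger parallel gripper is mounted at the origin on the work surface. World frame = base frame: x ahead of the robot, y to its left, z up, the work surface at z = 0. Lengths are in m, angles in rad, forces in N, time in s.
With the tool pointing down it reaches from about 0.4 to 0.85 m from the base axis. Payload 10.4 kg.
Tool frame: the origin (TCP) lies at the very end of the fingers, on their centre line; the grasp point (between the pads) lies 19 mm behind it (manip.grip_depth is the distance from the TCP to the grasp point, in m); z points along the fingers, x is the direction in which the jaws open and shut, and the axes are right-handed (so a half turn about z gives the same grasp; the last joint's range is limited). The gripper opens to 85 mm and grips with 20 to 120 N. Pads are 22 mm wide; open, the fingers measure 114 mm over their backs; the gripper's body (76 mm by 85 mm) begins 54 mm behind the grasp point. The pads swing forward as they close: fully open they stand 13 mm farther back than shut.
Start: joints at [-1.278, 0.332, -0.065, 1.46, 0.022, 1.35, -0.088], TCP at [0.194, 0.594, 0.231] pointing down, gripper open.
Joint ranges: [-2.6, 2.6], [-0.5, 2.12], [-1.47, 1.34], [0.16, 2.42], [-1.27, 4.41], [0.06, 2.06], [-2.6, 2.6]. Speed limits (rad/s): [2.22, 2.22, 2.79, 2.79, 3.14, 3.14, 3.14].

### API

Orientations are given as a unit quaternion [x, y, z, w].
In Python, from workcell import manip, cams gives the robot as it stands. The module is installed in compiled form; this text tells all that it offers.
- The arm moves only by the tool move_arm, never from a script. Its arguments are lists of equal length, an entry for each row: "claw": the opening, from 0 (shut) to 1 (fully open); "dp": the shift along the tool's x, y, z as a fraction of full scale, a list of three; "turn": the turn, a rotation vector about the tool's x, y, z as a fraction of full scale, a list of three. A call has 1 to 8 rows; each row shifts and turns the commanded pose from where the row before left it, along the tool's axes as they then stand; what a row does not reach is not made up. Full scale, the value 1, is 200 mm for a shift and 45 degrees for a turn. A row lasts 1/12 s, in which the tool goes at most 41.7 mm and 7.16 degrees, less where a joint would pass 70% of its speed; a pose out of reach is approached as far as the arm can. A call with a number of a shift or a turn outside -1 to 1 is refused whole. A call with a gripper value outside its range is refused whole. The fingers move at their own pace and stop on an object; "grip_force" is the grip in N (left out, the last holds). Time passes only in rows, so rows that do not move let the fingers close. It gives the time, the measured TCP pose, the force and the opening at its end, in the units of the state.
- manip.get_obs(): the state, without advancing time (a new reading comes with each control period).
- cams.camera(name): name is "scene" or "side" or "wrist"; returns the picture (480x640x3 uint8, red, green, blue); there is no depth.
- cams.camera_info(name): a dict with "fx", "fy", "cx", "cy" (pixels), "dist" ([k1, k2, p1, p2, k3] as OpenCV has them; the pictures are not rectified), "pose" (4x4, takes a point from camera to world coordinates); the wrist camera has in their place "tool_from_camera" (4x4, takes a point from camera to tool coordinates, whose origin is the TCP and whose axes are the tool frame's). Camera axes: x right, y down, z forward; pixel columns grow to the right and rows downward; lengths in m; the calibration is good to about 2 mm. A picture is of the moment at which its call begins: read the wrist's pose just before it. camera_info takes no time and is no camera call.
- manip.hand_in(): hands the job in, once; it reports no verdict.
The state is a dict: "clock": time; "joint_pos": joint angles; "joint_velocities": joint speeds; "tau": joint torques, N m; "position": TCP position; "ee_rot": TCP orientation; "ft_force": force on the tool from outside, world axes, zero at the start; "torque": the same for the moment, N m; "grip_width": opening from 0.0 (shut) to 1.0 (fully open).
Only numpy, scipy, OpenCV 4.12 (cv2) and the standard library are available. Lean on these libraries where they do the work, as an engineer would, in place of code of your own. Each camera call takes 0.05 s, during which the arm holds its last target.

## Working session

There is one attempt and no reset: what is moved stays moved. The work goes in short steps, Python scripts to look and compute and a tool call to move; the robot and the scene stay as the last step left them, time stands still between calls to the robot, and variables do not carry over. Pictures are saved under pics/ and viewed, and the job is handed in when it is done.

Besides the shell and the picture viewer there is one more tool, called after ">>>" as name(argument=value, ...) on one line, values as JSON. move_arm: Moves the arm, as the interface text tells. Shift numbers are shares of 200 mm and turn numbers shares of 45 degrees, none past 1 either way. Its arguments: {"type":"object","properties":{"claw":{"type":"array","items":{"type":"number"}},"dp":{"type":"array","items":{"type":"array","items":{"type":"number"}}},"turn":{"type":"array","items":{"type":"array","items":{"type":"number"}}},"grip_force":{"type":"number"}},"required":["claw","dp","turn"]}

```bash
mkdir -p pics
python3 - <<'E'
from workcell import manip, cams
import cv2
print(manip.get_obs())
for n in ["scene","side","wrist"]:
    im=cams.camera(n); cv2.imwrite(f"pics/{n}0.png",im[:,:,::-1]); print(n,cams.camera_info(n))
print(manip.grip_depth)
E
```

```text
{'clock': 0.0, 'joint_pos': array([-1.27759344,  0.33288621, -0.06470897,  1.46093908,  0.02159885,
        1.34987035, -0.08847974]), 'joint_velocities': array([ 0.0006858 , -0.00050227, -0.00046981,  0.00108703, -0.00013182,
        0.00077122, -0.00046692]), 'tau': array([-5.71582004e-04, -6.25451946e+01,  4.86957666e-02, -3.91589928e+01,
        1.61643099e-02,  1.02896095e-02,  3.05315304e-06]), 'position': array([0.19399768, 0.59374506, 0.23050805]), 'ee_rot': array([ 8.09485060e-01,  5.87140053e-01, -5.51631645e-04,  4.36997826e-04]), 'ft_force': array([-0.04528166, -0.19113787, -0.07390903]), 'torque': array([-0.00489454, -0.00855478,  0.00373113]), 'grip_width': 0.9979079497826145}
scene {'fx': 540.3075129674957, 'fy': 540.3075129674957, 'cx': 324.4914916981861, 'cy': 236.89410113787517, 'dist': array([-0.14019481,  0.        ,  0.        ,  0.        ,  0.        ]), 'pose': array([[-0.41697436,  0.65722306, -0.62784571,  1.28618673],
       [ 0.908852  ,  0.29314508, -0.29673895,  0.32833451],
       [-0.0109738 , -0.69435136, -0.71955247,  0.88470199],
       [ 0.        
[... 346 characters left out ...]
89, -0.79904992],
       [ 0.0151161 , -0.62862512, -0.77756155,  1.03726083],
       [ 0.        ,  0.        ,  0.        ,  1.        ]])}
wrist {'fx': 391.3173300716051, 'fy': 391.3173300716051, 'cx': 326.41696498606865, 'cy': 243.0910864365293, 'dist': array([-0.01896392,  0.        ,  0.        ,  0.        ,  0.        ]), 'tool_from_camera': array([[ 9.99999342e-01, -1.59601638e-04, -1.13597840e-03,
         5.59230244e-04],
       [ 4.80967305e-04,  9.57362838e-01,  2.88887808e-01,
        -7.34845638e-02],
       [ 1.04143654e-03, -2.88888164e-01,  9.57362285e-01,
        -1.42266896e-01],
       [ 0.00000000e+00,  0.00000000e+00,  0.00000000e+00,
         1.00000000e+00]])}
0.0187
```

View pics/scene0.png

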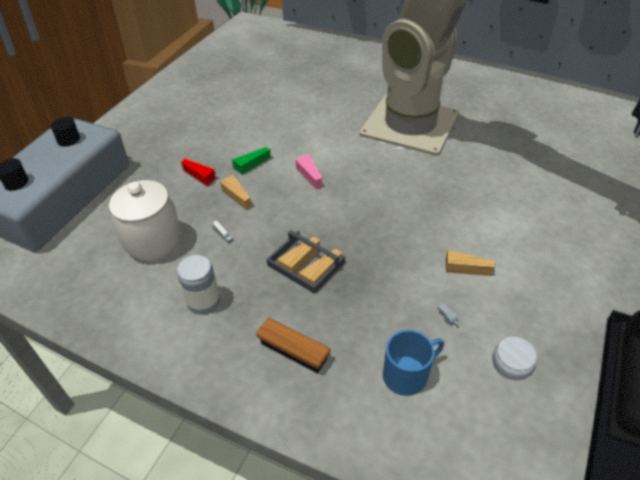

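View pics/side0.png

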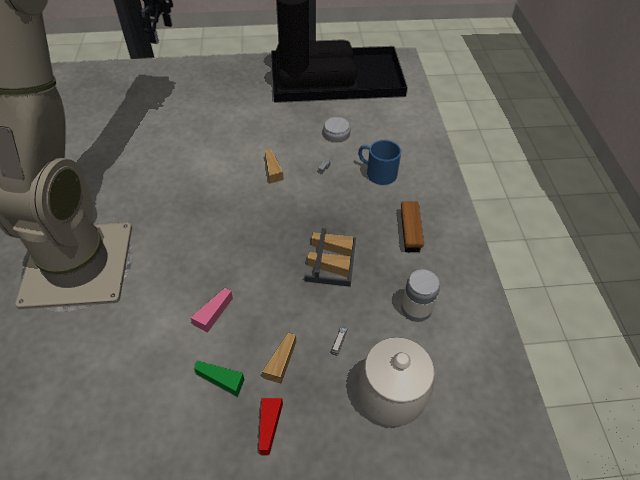

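View pics/wrist0.png

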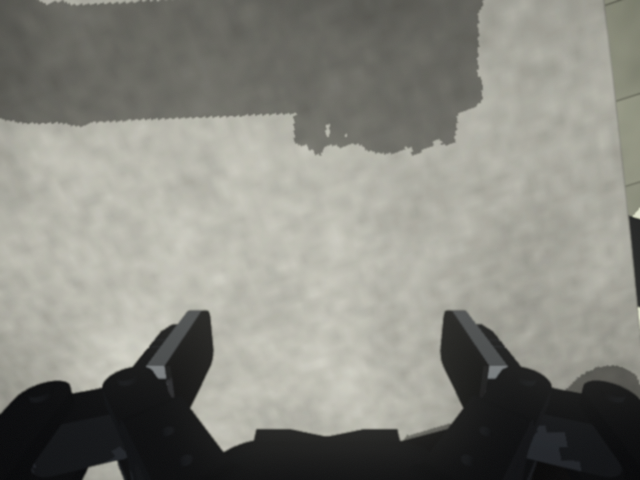

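```bash
cat > h.py <<'E'
from workcell import manip, cams
import cv2, numpy as np
from scipy.spatial.transform import Rotation as R
def grab(n, name=None):
    o=manip.get_obs(); im=cams.camera(n)[:,:,::-1].copy()
    if name: cv2.imwrite(f"pics/{name}.png",im)
    return im, model(n,o), o
def model(n,o=None):
    i=cams.camera_info(n); K=np.array([[i["fx"],0,i["cx"]],[0,i["fy"],i["cy"]],[0,0,1]])
    if "pose" in i: T=i["pose"]
    else:
        T=np.eye(4);T[:3,:3]=R.from_quat(o["ee_rot"]).as_matrix();T[:3,3]=o["position"];T=T@i["tool_from_camera"]
    return K,np.array(i["dist"]),T
def ray(px,m,z):
    K,d,T=m
    u=cv2.undistortPoints(np.array(px,float).reshape(-1,1,2),K,d).reshape(-1,2)
    v=np.c_[u,np.ones(len(u))]@T[:3,:3].T; o=T[:3,3]
    return o+v*((z-o[2])/v[:,2])[:,None]
def proj(P,m):
    K,d,T=m; Ti=np.linalg.inv(T)
    return cv2.projectPoints(np.array(P,float).reshape(-1,1,3),cv2.Rodrigues(Ti[:3,:3])[0],Ti[:3,3],K,d)[0].reshape(-1,2)
def mask(im,lo,hi):
    return cv2.inRange(cv2.cvtColor(im,cv2.COLOR_BGR2HSV),np.array(lo),np.array(hi))
E
python3 - <<'E'
from h import *
im=cv2.imread("pics/side0.png"); m=model("side")
for p in [(273,165),(281,357),(332,265),(330,242)]:
    print(p, cv2.cvtColor(im,cv2.COLOR_BGR2HSV)[p[1],p[0]])
mk=mask(im,(8,90,90),(20,200,255))
cs,_=cv2.findContours(mk,cv2.RETR_EXTERNAL,cv2.CHAIN_APPROX_NONE)
for c in cs:
    if cv2.contourArea(c)>60:
        print(cv2.contourArea(c),cv2.boundingRect(c)); a=cv2.approxPolyDP(c,2.5,True).reshape(-1,2); print(a.tolist()); print(ray(a,m,.032)[:,:2].round(3).tolist())
for n,s,b in [("side",3,(230,130,200,170)),("scene",3,(240,220,120,80))]:
    x,y,w,h=b; q=cv2.imread(f"pics/{n}0.png")[y:y+h,x:x+w]; cv2.imwrite(f"pics/{n}0z.png",cv2.resize(q,None,fx=s,fy=s,interpolation=cv2.INTER_CUBIC))
E
```

```text
(273, 165) [ 17 128 152]
(281, 357) [ 17 126 154]
(332, 265) [ 17 132 110]
(330, 242) [ 17 127 167]
564.0 (262, 333, 34, 44)
[[294, 334], [286, 335], [262, 371], [280, 376]]
[[0.506, -0.248], [0.49, -0.249], [0.438, -0.326], [0.473, -0.34]]
297.5 (321, 253, 30, 18)
[[322, 254], [322, 262], [348, 270], [349, 256]]
[[0.584, -0.043], [0.582, -0.066], [0.64, -0.093], [0.647, -0.054]]
272.5 (324, 234, 29, 16)
[[325, 234], [324, 241], [351, 249], [352, 237]]
[[0.597, 0.017], [0.593, -0.004], [0.654, -0.033], [0.661, 0.003]]
679.5 (402, 201, 22, 44)
[[403, 201], [406, 242], [422, 244], [418, 203]]
[[0.806, 0.11], [0.789, -0.023], [0.826, -0.032], [0.843, 0.1]]
234.0 (265, 149, 18, 27)
[[265, 150], [269, 175], [282, 172], [270, 149]]
[[0.459, 0.33], [0.468, 0.23], [0.503, 0.239], [0.473, 0.333]]
```

```bash
cat >> h.py <<'E'
def yaw(o):
    y=R.from_quat(o["ee_rot"]).as_matrix()[:,1]; return np.degrees(np.arctan2(y[1],y[0]))
def plan(xyz, yw, n=None, vmax=.036, claw=1):
    """rows to move the TCP to xyz with tool y at world yaw yw (deg), tool down"""
    import json
    o=manip.get_obs(); p=o["position"].copy(); Rm=R.from_quat(o["ee_rot"])
    d=np.array(xyz)-p; ya=yaw(o); dy=yw-ya
    n=n or int(max(np.ceil(np.linalg.norm(d)/vmax),np.ceil(abs(dy)/6.8),1))
    c=np.cos(np.radians(yw));s=np.sin(np.radians(yw))
    tgt=R.from_matrix(np.array([[-s,c,0],[c,s,0],[0,0,-1]]).T.reshape(3,3).T if False else np.array([[-s,c,0],[c,s,0],[0,0,-1.]]))
    # via yaw sweep
    rows=[];cur=Rm;cp=p.copy()
    for k in range(1,n+1):
        a=np.radians(ya+dy*k/n);c,s=np.cos(a),np.sin(a)
        rt=R.from_matrix(np.array([[-s,c,0],[c,s,0],[0,0,-1.]]))
        g=p+d*k/n
        dp=np.round(cur.inv().apply(g-cp)/.2,3); tv=np.round((cur.inv()*rt).as_rotvec()/np.radians(45),3)
        cp=cp+cur.apply(dp*.2); cur=cur*R.from_rotvec(tv*np.radians(45)); rows.append((dp+0.,tv+0.))
    print("from",p.round(4),round(ya,2),"n",n)
    for i in range(0,n,8):
        ch=rows[i:i+8]
        print(json.dumps({"claw":[claw]*len(ch),"dp":[r[0].tolist() for r in ch],"turn":[r[1].tolist() for r in ch]}))
E
python3 - <<'E'
from h import *
plan([.48,.28,.23],-79,n=12)
E
```

```text
from [0.194  0.5938 0.2307] -18.09 n 12
{"claw": [1, 1, 1, 1, 1, 1, 1, 1], "dp": [[-0.087, 0.154, 0.0], [-0.074, 0.161, 0.001], [-0.058, 0.167, 0.0], [-0.044, 0.171, 0.0], [-0.029, 0.175, 0.001], [-0.013, 0.176, 0.0], [0.003, 0.177, 0.0], [0.019, 0.176, 0.001]], "turn": [[0.0, 0.001, 0.113], [0.0, 0.0, 0.113], [0.0, 0.0, 0.112], [0.0, 0.0, 0.113], [0.0, 0.0, 0.113], [0.0, 0.0, 0.113], [0.0, 0.0, 0.113], [0.0, 0.0, 0.112]]}
{"claw": [1, 1, 1, 1], "dp": [[0.033, 0.174, 0.0], [0.049, 0.17, 0.0], [0.064, 0.165, 0.001], [0.079, 0.158, 0.0]], "turn": [[0.0, 0.0, 0.113], [0.0, 0.0, 0.113], [0.0, 0.0, 0.113], [0.0, 0.0, 0.112]]}
```

View pics/side0z.png

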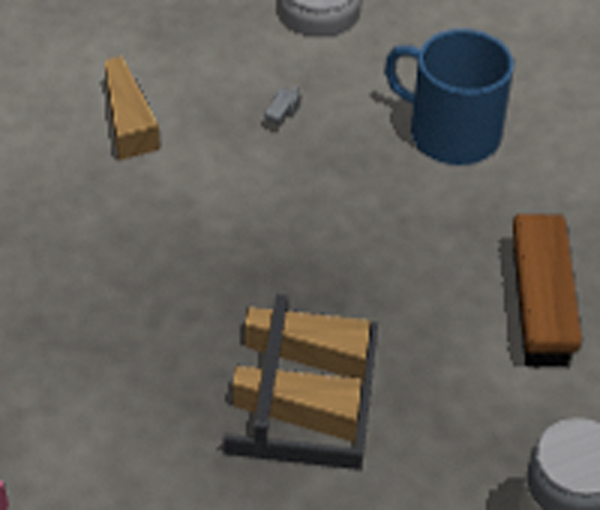

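The zoomed side view shows the rack's open front facing the robot (left), the bar near it, thin ends of A and B at the front; one loose wedge sits upper left, around (273,165) in the full picture. Moving above it.

>>> move_arm(claw=[1,1,1,1,1,1,1,1], dp=[[-0.087,0.154,0],[-0.074,0.161,0],[-0.058,0.167,0],[-0.044,0.171,0],[-0.029,0.175,0],[-0.013,0.176,0],[0.003,0.177,0],[0.019,0.176,0]], turn=[[0,0,0.113],[0,0,0.113],[0,0,0.113],[0,0,0.113],[0,0,0.113],[0,0,0.113],[0,0,0.113],[0,0,0.113]])

```text
clock: 0.82
position: [0.3855, 0.3833, 0.2313]
ee_rot: [0.964, 0.267, -0.0, -0.0]
ft_force: [0.6, 1.5, 0.7]
grip_width: 0.998
```

>>> move_arm(claw=[1,1,1,1,1,1], dp=[[0.033,0.174,0],[0.049,0.17,0],[0.064,0.165,0],[0.079,0.158,0],[0,0,0],[0,0,0]], turn=[[0,0,0.113],[0,0,0.113],[0,0,0.113],[0,0,0.113],[0,0,0],[0,0,0]])

```text
clock: 1.32
position: [0.4811, 0.278, 0.2311]
ee_rot: [0.996, 0.093, -0.0, 0.0]
ft_force: [0.1, 0.1, -0.7]
grip_width: 1.003
```

```bash
cat >> h.py <<'E'
def wedges(im,m,z=.032,lo=(8,80,70),hi=(22,220,255),amin=600,eps=4):
    mk=mask(im,lo,hi); cs,_=cv2.findContours(mk,cv2.RETR_EXTERNAL,cv2.CHAIN_APPROX_NONE)
    for c in cs:
        if cv2.contourArea(c)>amin:
            a=cv2.approxPolyDP(c,eps,True).reshape(-1,2); P=ray(a,m,z)[:,:2]
            print(cv2.contourArea(c),a.tolist(),(P*1000).round(1).tolist(),"lens",(1000*np.linalg.norm(P-np.roll(P,-1,0),axis=1)).round(1))
E
python3 - <<'E'
from h import *
im,m,o=grab("wrist","w1"); print(o["clock"],o["position"],yaw(o)); wedges(im,m)
E
```

```text
1.3167 [0.48105923 0.27799558 0.23111191] -79.35488648314832
3471.5 [[330, 138], [311, 143], [302, 253], [343, 248]] [[472.5, 340.7], [457.5, 333.7], [466.3, 235.6], [502.4, 247.3]] lens [16.6 98.5 37.9 98.1]
```

View pics/w1.png

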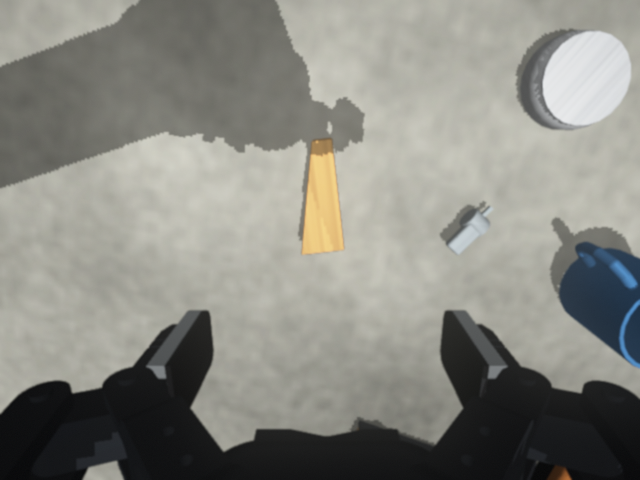

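Run:
```python
from h import *
plan([.4804,.2549,.004],-72.2,n=8)
```

```text
from [0.4799 0.2798 0.2311] -79.14 n 8
{"claw": [1, 1, 1, 1, 1, 1, 1, 1], "dp": [[-0.003, 0.015, 0.142], [-0.002, 0.016, 0.142], [-0.004, 0.015, 0.142], [-0.003, 0.015, 0.142], [-0.003, 0.016, 0.142], [-0.004, 0.015, 0.141], [-0.004, 0.015, 0.142], [-0.004, 0.015, 0.142]], "turn": [[0.0, 0.001, -0.019], [0.0, 0.0, -0.02], [0.0, 0.0, -0.019], [0.0, 0.0, -0.019], [0.0, 0.0, -0.019], [0.0, 0.0, -0.02], [0.0, 0.0, -0.019], [0.0, 0.0, -0.019]]}
```

>>> move_arm(claw=[1,1,1,1,1,1,1,1], dp=[[-0.003,0.018,0.15],[-0.003,0.018,0.15],[-0.003,0.018,0.15],[-0.003,0.018,0.15],[-0.003,0.018,0.15],[-0.004,0.017,0.15],[-0.004,0.016,0.15],[0,0,0]], turn=[[0,0,-0.022],[0,0,-0.022],[0,0,-0.022],[0,0,-0.022],[0,0,-0.022],[0,0,-0.022],[0,0,-0.022],[0,0,0]])

```text
clock: 2.03
position: [0.477, 0.254, 0.016]
ee_rot: [0.988, 0.157, -0.004, 0.002]
ft_force: [-1.2, -0.8, -1.7]
grip_width: 0.999
```

Run:
```python
from h import *
im,m,o=grab("wrist","w2"); print(o["clock"],o["position"],yaw(o),o["ft_force"])
```

```text
2.0333 [0.47695369 0.25403409 0.0160117 ] -71.98001724265367 [-1.24826363 -0.84564132 -1.72287295]
```

View pics/w2.png

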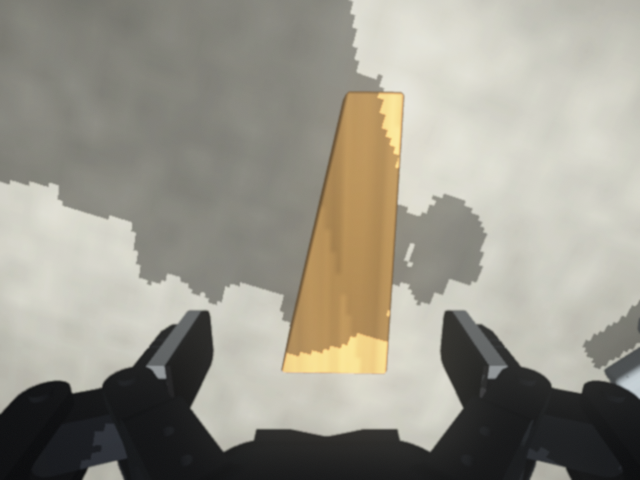

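>>> move_arm(claw=[1,1,0,0,0,0,0,0], dp=[[0,0,0.085],[0,0,0],[0,0,0],[0,0,0],[0,0,0],[0,0,0],[0,0,0],[0,0,0]], turn=[[0,0,0],[0,0,0],[0,0,0],[0,0,0],[0,0,0],[0,0,0],[0,0,0],[0,0,0]], grip_force=50)

```text
clock: 2.75
position: [0.4822, 0.2558, 0.0057]
ee_rot: [0.988, 0.155, 0.001, -0.001]
ft_force: [-0.1, -0.0, 6.5]
grip_width: 0.437
```

>>> move_arm(claw=[0,0,0,0], dp=[[0,0,0],[0,0,0],[0,0,0],[0,0,0]], turn=[[0,0,0],[0,0,0],[0,0,0],[0,0,0]])

```text
clock: 3.08
position: [0.4822, 0.2558, 0.0057]
ee_rot: [0.988, 0.155, 0.001, -0.001]
ft_force: [-0.7, -0.6, 7.3]
grip_width: 0.429
```

Run:
```python
from h import *
im,m,o=grab("wrist","w3"); print(o["clock"],o["position"],yaw(o),o["ft_force"],o["grip_width"])
```

```text
3.0833 [0.48215023 0.25579553 0.00573222] -72.17940956062084 [-0.72359556 -0.62114296  7.33597071] 0.42931688675226976
```

View pics/w3.png

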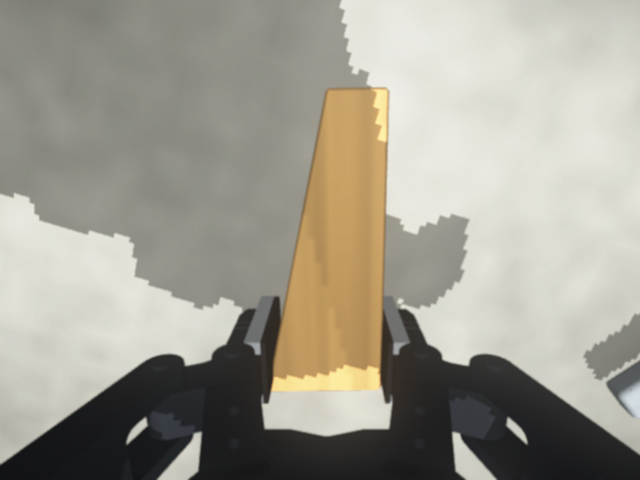

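Run:
```python
from h import *
o=manip.get_obs()
plan([.48,.2549,.20],-72.2,n=6,claw=0)
print()
import h
o2=dict(o); o2["position"]=np.array([.4804,.2549,.2]); 
h.manip=type("M",(),{"get_obs":staticmethod(lambda:o2)})
plan([.55,.12,.2],-190,n=18,claw=0)
```

```text
from [0.4821 0.2558 0.0057] -72.18 n 6
{"claw": [0, 0, 0, 0, 0, 0], "dp": [[-0.002, 0.0, -0.162], [-0.002, 0.0, -0.162], [-0.001, 0.0, -0.162], [-0.002, 0.0, -0.162], [-0.002, 0.001, -0.162], [-0.002, 0.0, -0.161]], "turn": [[-0.001, -0.003, 0.0], [0.0, 0.0, 0.0], [0.0, 0.0, 0.0], [0.0, 0.0, 0.0], [0.0, 0.0, 0.0], [0.0, 0.0, 0.0]]}

from [0.4804 0.2549 0.2   ] -72.18 n 18
{"claw": [0, 0, 0, 0, 0, 0, 0, 0], "dp": [[0.007, 0.042, 0.0], [0.012, 0.04, 0.0], [0.016, 0.039, 0.0], [0.02, 0.037, 0.0], [0.025, 0.034, 0.0], [0.028, 0.031, 0.0], [0.032, 0.028, 0.0], [0.035, 0.024, 0.0]], "turn": [[-0.001, -0.003, 0.145], [0.0, 0.0, 0.146], [0.0, 0.0, 0.145], [0.0, 0.0, 0.146], [0.0, 0.0, 0.145], [0.0, 0.0, 0.146], [0.0, 0.0, 0.145], [0.0, 0.0, 0.146]]}
{"claw": [0, 0, 0, 0, 0, 0, 0, 0], "dp": [[0.037, 0.02, 0.0], [0.039, 0.016, 0.0], [0.041, 0.011, 0.0], [0.041, 0.006, 0.0], [0.043, 0.001, 0.0], [0.042, -0.003, 0.0], [0.041, -0.008, 0.0], [0.04, -0.013, 0.0]], "turn": [[0.0, 0.0, 0.145], [0.0, 0.0, 0.146], [0.0, 0.0, 0.145], [0.0, 0.0, 0.145], [0.0, 0.0, 0.146], [0.0, 0.0, 0.145], [0.0, 0.0, 0.146], [0.0, 0.0, 0.145]]}
{"claw": [0, 0], "dp": [[0.039, -0.017, 0.0], [0.036, -0.022, 0.0]], "turn": [[0.0, 0.0, 0.146], [0.0, 0.0, 0.145]]}
```

>>> move_arm(claw=[0,0,0,0,0,0,0,0], dp=[[0,0,-0.05],[0,0,-0.16],[0,0,-0.16],[0,0,-0.16],[0,0,-0.16],[0,0,-0.16],[0,0,-0.13],[0,0,0]], turn=[[0,0,0],[0,0,0],[0,0,0],[0,0,0],[0,0,0],[0,0,0],[0,0,0],[0,0,0]])

```text
clock: 3.8
position: [0.4834, 0.2561, 0.207]
ee_rot: [0.988, 0.155, 0.004, -0.002]
ft_force: [0.3, -0.6, -1.1]
grip_width: 0.434
```

>>> move_arm(claw=[0,0,0,0,0,0,0,0], dp=[[0.007,0.042,0],[0.012,0.04,0],[0.016,0.039,0],[0.02,0.037,0],[0.025,0.034,0],[0.028,0.031,0],[0.032,0.028,0],[0.035,0.024,0]], turn=[[0,0,0.145],[0,0,0.146],[0,0,0.145],[0,0,0.146],[0,0,0.145],[0,0,0.146],[0,0,0.145],[0,0,0.146]])

```text
clock: 4.47
position: [0.5121, 0.1945, 0.2006]
ee_rot: [0.954, -0.3, -0.0, 0.0]
ft_force: [0.2, 0.3, -0.8]
grip_width: 0.435
```

>>> move_arm(claw=[0,0,0,0,0,0,0,0], dp=[[0.037,0.02,0],[0.039,0.016,0],[0.041,0.011,0],[0.041,0.006,0],[0.043,0.001,0],[0.042,-0.003,0],[0.041,-0.008,0],[0.04,-0.013,0]], turn=[[0,0,0.145],[0,0,0.146],[0,0,0.145],[0,0,0.145],[0,0,0.146],[0,0,0.145],[0,0,0.146],[0,0,0.145]])

```text
clock: 5.13
position: [0.543, 0.1347, 0.2006]
ee_rot: [0.724, -0.69, -0.0, 0.0]
ft_force: [-0.5, -0.2, -1.7]
grip_width: 0.434
```

>>> move_arm(claw=[0,0,0,0,0], dp=[[0.039,-0.017,0],[0.036,-0.022,0],[0,0,0],[0,0,0],[0,0,0]], turn=[[0,0,0.146],[0,0,0.145],[0,0,0],[0,0,0],[0,0,0]])

```text
clock: 5.55
position: [0.5505, 0.1208, 0.2004]
ee_rot: [-0.644, 0.765, 0.0, 0.0]
ft_force: [0.7, 0.8, -1.0]
grip_width: 0.434
```

Run:
```python
from h import *
im,m,o=grab("wrist","w4"); print(o["clock"],o["position"],yaw(o),o["ft_force"],o["grip_width"],o["joint_pos"].round(2))
wedges(im,m)
```

```text
5.55 [0.55054872 0.12076421 0.20035477] 170.24826300422063 [ 0.65908908  0.76177349 -0.9653183 ] 0.4336365559198928 [-0.82  0.24  0.61  1.7  -0.14  1.25 -1.92]
1102.0 [[499, 160], [497, 181], [533, 187], [544, 161]] [[574.8, -20.2], [558.6, -17.8], [548.9, -46.2], [568.1, -55.3]] lens [16.4 30.  21.2 35.7]
766.5 [[435, 155], [433, 179], [458, 182], [467, 156]] [[587.0, 29.0], [568.7, 32.3], [563.0, 12.9], [582.1, 4.4]] lens [18.6 20.2 20.9 25.1]
26279.5 [[386, 88], [326, 92], [280, 319], [271, 390], [381, 385]] [[641.9, 60.4], [646.7, 104.8], [468.9, 176.7], [397.7, 200.2], [385.6, 97.7]] lens [ 44.7 191.8  74.9 103.2 259. ]
5517.0 [[588, 55], [535, 51], [516, 59], [503, 143], [550, 146]] [[640.1, -88.9], [649.1, -50.1], [645.9, -36.1], [587.3, -23.9], [579.0, -60.1]] lens [39.7 14.4 59.9 37.2 67.6]
4552.5 [[505, 47], [449, 48], [438, 139], [474, 140], [508, 52]] [[655.3, -28.5], [661.3, 11.8], [598.7, 25.6], [593.3, -1.8], [651.6, -30.5]] lens [40.8 64.1 27.9 65.   4.2]
```

View pics/w4.png

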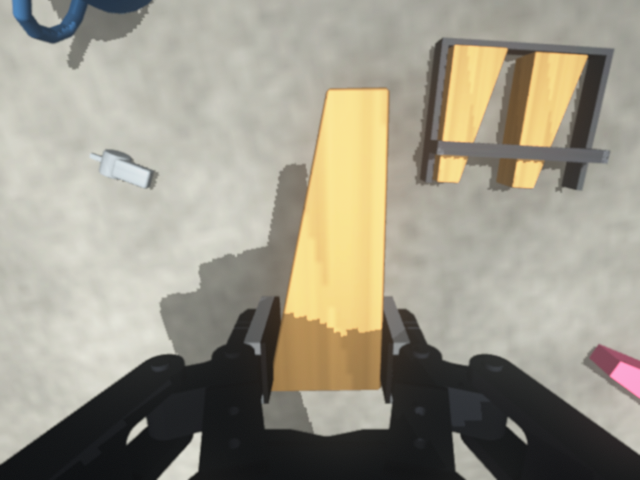

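Run:
```python
from h import *
q=cv2.imread("pics/w4.png")[25:205,405:625]; cv2.imwrite("pics/w4z.png",cv2.resize(q,None,fx=3.6,fy=3.3,interpolation=cv2.INTER_CUBIC))
```

```text
(no output)
```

View pics/w4z.png

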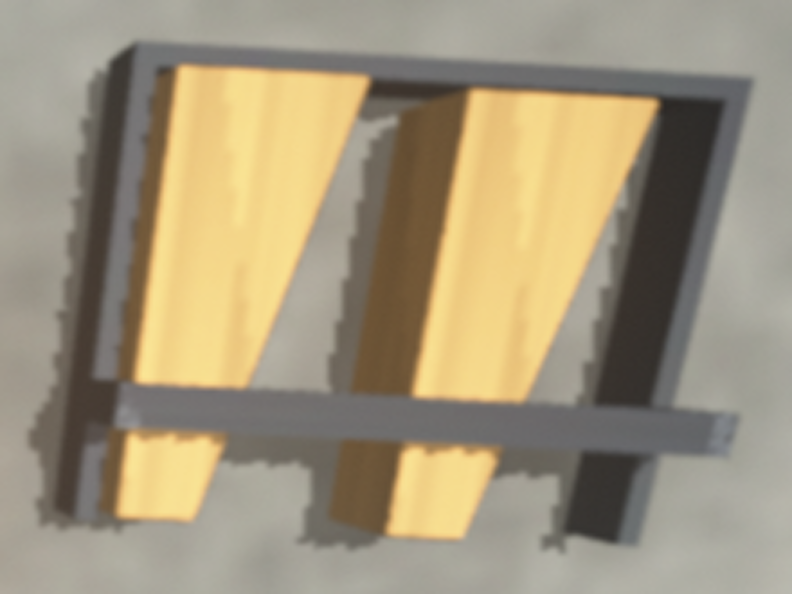

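Run:
```python
from h import *
o=dict(position=np.array([0.55054872,0.12076421,0.20035477]),ee_rot=[-0.644,0.765,0,0])
# exact yaw 170.248
a=np.radians(170.248);c,s=np.cos(a),np.sin(a); o["ee_rot"]=R.from_matrix(np.array([[-s,c,0],[c,s,0],[0,0,-1.]])).as_quat()
m=model("wrist",o)
Z=lambda L:[(405+x/3.6,25+y/3.3) for x,y in L]
P=ray(Z([(140,43),(752,79),(637,545),(76,517),(160,66),(722,100),(618,543),(97,517)]),m,.022)[:,:2]*1000
names="BLo BRo FRo FLo BLi BRi FRi FLi".split()
for n,p in zip(names,P): print(n,p.round(1))
d=lambda i,j:(np.linalg.norm(P[i]-P[j]).round(1),np.degrees(np.arctan2(*(P[i]-P[j])[::-1])).round(2))
print("back o",d(0,1),"front o",d(3,2),"R",d(1,2),"L",d(0,3),"inner back",d(4,5),"Ri",d(5,6),"Li",d(4,7))
# side view check of same points
A=ray(Z([(117,516),(193,520),(388,535),(465,538),(368,76),(178,66),(658,98),(470,90)]),m,.032)[:,:2]*1000; print("A thin L,R; B thin L,R; A thick R,L; B thick R,L",A.round(1).tolist())
ims=cv2.imread("pics/side0.png");ms=model("side")
print(proj(np.c_[P[:4]/1000,np.full(4,.022)],ms).round(1).tolist())
q=proj(np.c_[P[:4]/1000,np.full(4,.022)],ms)
for x,y in q: cv2.circle(ims,(int(round(x)),int(round(y))),0,(0,0,255),-1)
cv2.imwrite("pics/sz.png",cv2.resize(ims[215:300,290:370],None,fx=7,fy=7,interpolation=cv2.INTER_NEAREST))
```

```text
BLo [670.   11.8]
BRo [ 641.9 -115. ]
FRo [537.1 -91.8]
FLo [565.8  35.6]
BLi [664.6   8.1]
BRi [ 638.4 -108.7]
FRi [538.3 -87.4]
FLi [565.   30.8]
back o (np.float64(129.8), np.float64(77.47)) front o (np.float64(130.6), np.float64(77.28)) R (np.float64(107.4), np.float64(-12.47)) L (np.float64(106.9), np.float64(-12.86)) inner back (np.float64(119.7), np.float64(77.35)) Ri (np.float64(102.3), np.float64(-12.03)) Li (np.float64(102.2), np.float64(-12.87))
A thin L,R; B thin L,R; A thick R,L; B thick R,L [[566.3, 28.9], [562.5, 12.4], [551.6, -30.2], [548.0, -47.2], [654.4, -30.2], [662.7, 7.6], [640.4, -88.8], [648.2, -50.7]]
[[355.0, 236.5], [349.9, 280.2], [303.5, 274.9], [311.6, 231.6]]
```

View pics/sz.png

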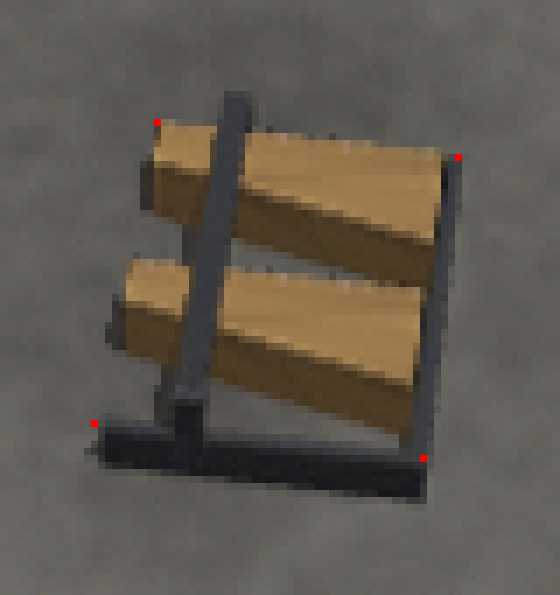

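```bash
cat >> h.py <<'E'
RO=np.array([.6013,-.0393]); RY=-12.6
def rack(p):
    a=np.radians(RY);e=np.array([[np.cos(a),np.sin(a)],[-np.sin(a),np.cos(a)]]); return e@(np.array(p)-RO)
def world(r):
    a=np.radians(RY);e=np.array([[np.cos(a),np.sin(a)],[-np.sin(a),np.cos(a)]]); return e.T@np.array(r)+RO
def inhand(im,ztop=-.0263):
    i=cams.camera_info("wrist"); K,d,_=model("side"); K=np.array([[i["fx"],0,i["cx"]],[0,i["fy"],i["cy"]],[0,0,1]])
    m=(K,np.array(i["dist"]),i["tool_from_camera"])
    mk=mask(im,(8,80,70),(22,220,255)); cs,_=cv2.findContours(mk,cv2.RETR_EXTERNAL,cv2.CHAIN_APPROX_NONE)
    c=max(cs,key=cv2.contourArea).reshape(-1,2)
    T=ray(c,m,ztop)[:,:2]*1000
    # edges by rows
    top=c[:,1].min(); bot=c[:,1].max()
    def edge(r0,r1,f):
        px=[(f(c[c[:,1]==r,0]),r) for r in range(r0,r1,3)]
        q=ray(px,m,ztop)[:,:2]*1000; return np.polyfit(q[:,1],q[:,0],1)
    R_=edge(top+10,290,max); L_=edge(top+10,290,min)
    mid=[p for p in c if 335<p[0]<375]; thin=ray([p for p in mid if p[1]<top+8],m,ztop)[:,1].mean()*1000; thick=ray([p for p in mid if p[1]>bot-12],m,ztop)[:,1].mean()*1000
    print("right edge x=%.4f*y%+.2f"%tuple(R_),"left x=%.4f*y%+.2f"%tuple(L_),"thin y %.1f thick y %.1f"%(thin,thick))
    return R_,L_,thin,thick
E
python3 - <<'E'
from h import *
inhand(cv2.imread("pics/w4.png"))
E
```

```text
right edge x=0.0142*y+18.08 left x=-0.2137*y-18.11 thin y -83.7 thick y 14.6
```

Run:
```python
from h import *
w=world([-.156,.0182]); print(w, world([-.0675,.0182]))
plan([*w,.06],-193.4+360,n=6,claw=0)
```

```text
[0.45302719 0.01249203] [ 0.53939583 -0.00681365]
from [0.5506 0.1209 0.2003] 170.23 n 6
{"claw": [0, 0, 0, 0, 0, 0], "dp": [[0.103, 0.065, 0.117], [0.103, 0.063, 0.117], [0.104, 0.063, 0.117], [0.105, 0.062, 0.117], [0.106, 0.06, 0.116], [0.106, 0.059, 0.117]], "turn": [[0.001, 0.0, 0.013], [0.0, 0.0, 0.014], [0.0, 0.0, 0.013], [0.0, 0.0, 0.014], [0.0, 0.0, 0.013], [0.0, 0.0, 0.014]]}
```

>>> move_arm(claw=[0,0,0,0,0,0,0,0], dp=[[0.103,0.065,0.117],[0.103,0.063,0.117],[0.104,0.063,0.117],[0.105,0.062,0.117],[0.106,0.06,0.117],[0.106,0.06,0.117],[0,0,0],[0,0,0]], turn=[[0,0,0.013],[0,0,0.014],[0,0,0.013],[0,0,0.014],[0,0,0.013],[0,0,0.014],[0,0,0],[0,0,0]])

```text
clock: 6.27
position: [0.4513, 0.0118, 0.0591]
ee_rot: [-0.618, 0.786, 0.001, -0.001]
ft_force: [0.6, 0.3, -0.0]
grip_width: 0.43
```

Run:
```python
from h import *
w=world([-.156,.0182])
plan([*w,.010],-193.4+360,n=2,claw=0)
im,m,o=grab("wrist","w5");print(o["clock"],rack(o["position"][:2]),o["position"],yaw(o)); inhand(im)
```

```text
from [0.4513 0.0118 0.0591] 166.41 n 2
{"claw": [0, 0], "dp": [[-0.003, -0.004, 0.123], [-0.003, -0.004, 0.123]], "turn": [[0.003, -0.001, -0.002], [0.0, 0.0, -0.002]]}
6.2667 [-0.1575081   0.01711379] [0.45131846 0.01176097 0.05910705] 166.40855371877313
right edge x=0.0133*y+17.97 left x=-0.2125*y-18.12 thin y -83.7 thick y 14.6
```

View pics/w5.png

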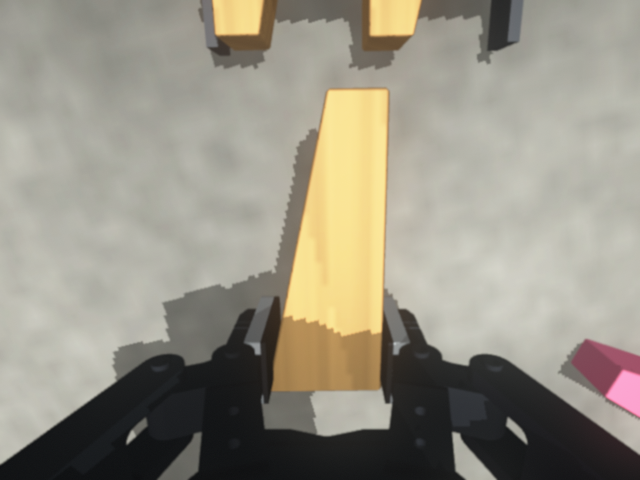

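>>> move_arm(claw=[0,0,0,0,0], dp=[[0,0,0.12],[0,0,0.12],[0,0,0],[0,0,0],[0,0,0]], turn=[[0,0,0],[0,0,0],[0,0,0],[0,0,0],[0,0,0]])

```text
clock: 6.73
position: [0.454, 0.0126, 0.0132]
ee_rot: [-0.619, 0.786, -0.0, 0.001]
ft_force: [0.0, 0.1, -0.9]
grip_width: 0.437
```

Run:
```python
from h import *
im,m,o=grab("wrist","w6");print(o["clock"],rack(o["position"][:2]),o["position"],yaw(o),o["ft_force"]); inhand(im)
cv2.imwrite("pics/w6z.png",cv2.resize(im[0:110,180:400],None,fx=3.6,fy=3.6))
im2,_,_=grab("side","s6"); cv2.imwrite("pics/s6z.png",cv2.resize(im2[190:320,210:380],None,fx=4,fy=4))
```

```text
6.7333 [-0.1550704   0.01852966] [0.45400632 0.01261097 0.01320825] 166.42434403159405 [ 0.0153123   0.08094424 -0.87956613]
right edge x=0.0140*y+18.01 left x=-0.2115*y-18.09 thin y -83.7 thick y 14.8
```

View pics/w6z.png

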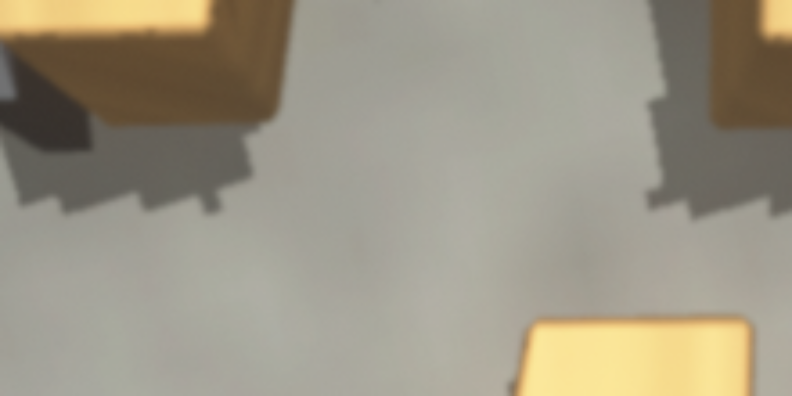

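View pics/s6z.png

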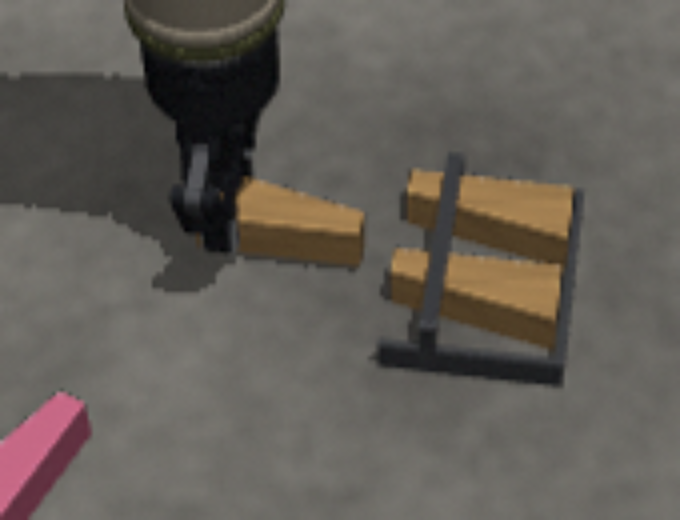

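Run:
```python
from h import *
o=manip.get_obs(); print(o["position"],o["ft_force"]); m=model("wrist",o)
Z=lambda L:[(180+x/3.6,y/3.6) for x,y in L]
for p in ray(Z([(762,38),(211,33)]),m,.032): print("B flat thin corner, A thin slope corner", rack(p[:2])*1000)
for p in ray(Z([(752,318),(530,319)]),m,o["position"][2]+.0263): print("held thin", rack(p[:2])*1000)
w=world([-.0675,.0185]); plan([*w,.008],-193.4+360,n=4,claw=0)
```

```text
[0.45406809 0.01264203 0.01332062] [ 0.00233896 -1.03466928 -1.73244201]
B flat thin corner, A thin slope corner [-50.53384074  -1.27431407]
B flat thin corner, A thin slope corner [-49.37780911  41.85442037]
held thin [-71.78976535   0.14724184]
held thin [-71.57361091  17.27590141]
from [0.4541 0.0126 0.0133] 166.4 n 4
{"claw": [0, 0, 0, 0], "dp": [[-0.002, -0.109, 0.007], [-0.002, -0.11, 0.007], [-0.001, -0.109, 0.006], [-0.002, -0.11, 0.007]], "turn": [[-0.002, 0.002, -0.001], [0.0, 0.0, -0.001], [0.0, 0.0, -0.001], [0.0, 0.0, -0.001]]}
```

>>> move_arm(claw=[0,0,0,0,0,0,0,0], dp=[[0,0,0.025],[0,-0.04,0],[0,-0.06,0],[0,-0.07,0],[0,-0.07,0],[0,-0.07,0],[0,-0.06,0],[0,-0.03,0]], turn=[[0,0,0],[0,0,0],[0,0,0],[0,0,0],[0,0,0],[0,0,0],[0,0,0],[0,0,0]])

```text
clock: 7.5
position: [0.5324, -0.007, 0.0071]
ee_rot: [-0.618, 0.786, -0.0, 0.0]
ft_force: [-0.1, 0.9, -0.9]
grip_width: 0.435
```

Run:
```python
from h import *
im,m,o=grab("wrist","w7");print(o["clock"],rack(o["position"][:2]),o["position"],yaw(o),o["ft_force"],o["grip_width"])
```

```text
7.5 [-0.07423957  0.01649911] [ 0.53244753 -0.00700338  0.0071325 ] 166.37137645711326 [-0.08531021  0.9035389  -0.93393428] 0.4349579228546092
```

View pics/w7.png

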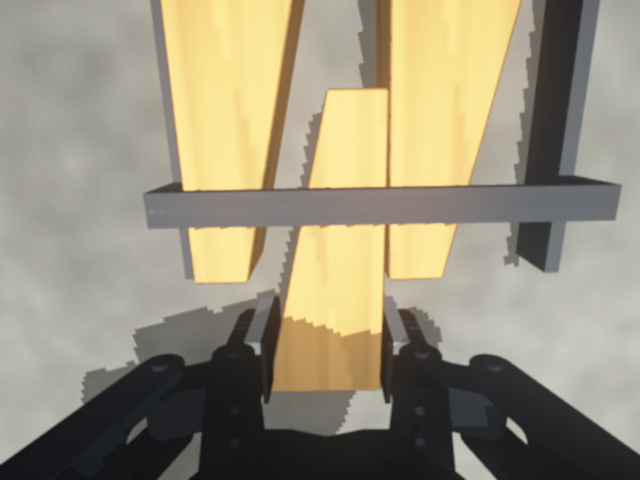

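>>> move_arm(claw=[0,0,0,1,1,1,1], dp=[[-0.01,-0.02,0],[0,0,0.005],[0,0,0],[0,0,0],[0,0,0],[0,0,0],[0,0,0]], turn=[[0,0,0],[0,0,0],[0,0,0],[0,0,0],[0,0,0],[0,0,0],[0,0,0]])

```text
clock: 8.13
position: [0.5348, -0.0056, 0.006]
ee_rot: [-0.618, 0.786, 0.0, 0.0]
ft_force: [0.7, 0.6, -0.8]
grip_width: 0.972
```

Run:
```python
from h import *
im,m,o=grab("wrist","w8");print(o["clock"],rack(o["position"][:2]),o["position"],yaw(o),o["ft_force"],o["grip_width"])
```

```text
8.1333 [-0.07226828  0.01838571] [ 0.5347829  -0.00559224  0.00596518] 166.36978516244562 [ 0.65093701  0.62415365 -0.84356767] 0.9716998777617013
```

View pics/w8.png

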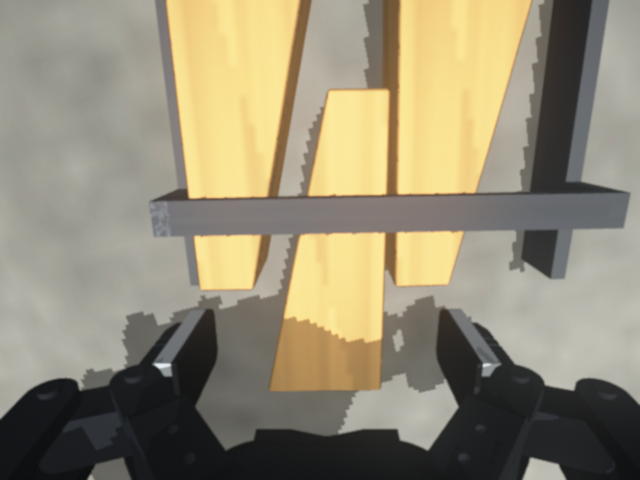

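>>> move_arm(claw=[1,1,0,0,0,0,0,0], dp=[[0,0,-0.15],[0,0,-0.15],[-0.01,0.1,0],[0,0.09,0],[0,0,0],[0,0,0.1],[0,0,0.1],[0,0,0.09]], turn=[[0,0,0],[0,0,0],[0,0,-0.022],[0,0,0],[0,0,0],[0,0,0],[0,0,0],[0,0,0]])

```text
clock: 8.85
position: [0.4987, 0.0051, 0.0073]
ee_rot: [-0.625, 0.781, -0.0, 0.001]
ft_force: [0.3, 0.2, 0.1]
grip_width: 0.146
```

>>> move_arm(claw=[0,0,0,0], dp=[[0,0,0],[0,0,0],[0,0,0],[0,-0.04,0]], turn=[[0,0,0],[0,0,0],[0,0,0],[0,0,0]])

```text
clock: 9.18
position: [0.5063, 0.0034, 0.0088]
ee_rot: [-0.625, 0.781, 0.0, 0.0]
ft_force: [0.2, -0.1, -0.8]
grip_width: -0.001
```

Run:
```python
from h import *
im,m,o=grab("wrist","w9");print(o["clock"],rack(o["position"][:2]),o["position"],yaw(o),o["ft_force"],o["grip_width"])
```

```text
9.1833 [-0.10207101  0.02093435] [0.50625387 0.00339628 0.00882446] 167.35578222476113 [ 0.19422816 -0.09261736 -0.81969914] -0.0010690610789252924
```

View pics/w9.png

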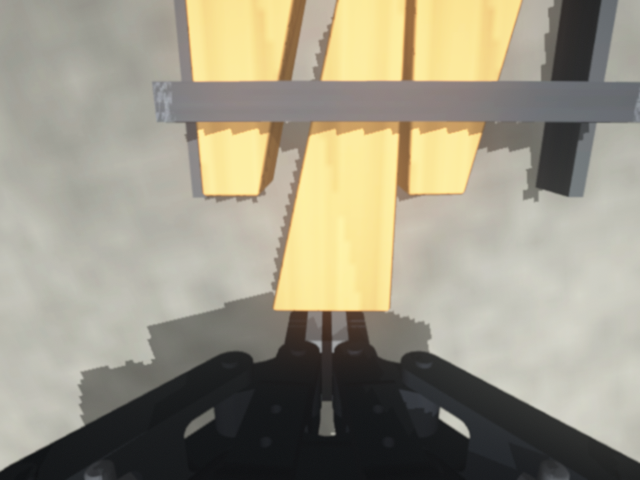

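>>> move_arm(claw=[0,0,0,0,0,0,0,0], dp=[[0,-0.03,0],[0,-0.03,0],[0,-0.03,0],[0,-0.03,0],[0,-0.03,0],[0,-0.02,0],[0,0,0],[0,0,0]], turn=[[0,0,0],[0,0,0],[0,0,0],[0,0,0],[0,0,0],[0,0,0],[0,0,0],[0,0,0]])

```text
clock: 9.9
position: [0.5395, -0.0045, 0.0078]
ee_rot: [-0.625, 0.781, -0.0, -0.0]
ft_force: [0.6, 0.1, 0.0]
grip_width: 0.0
```

Run:
```python
from h import *
im,m,o=grab("wrist","w10");print(o["clock"],rack(o["position"][:2]),o["position"],yaw(o),o["ft_force"],o["grip_width"])
```

```text
9.9 [-0.06788213  0.02048048] [ 0.53952037 -0.00450473  0.00777831] 167.33950356877557 [0.56212904 0.11197599 0.00324285] 0.00019444054364461152
```

View pics/w10.png

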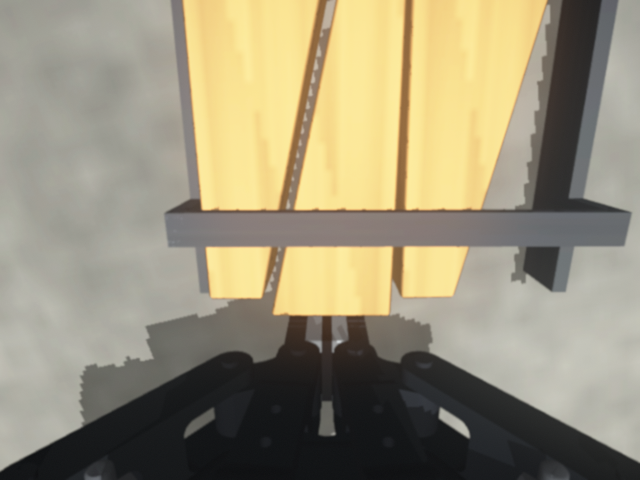

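>>> move_arm(claw=[0,0,0,0,0,0], dp=[[0,-0.015,0],[0,-0.01,0],[0,-0.01,0],[0,0,0],[0,0,0],[0,0,0]], turn=[[0,0,0],[0,0,0],[0,0,0],[0,0,0],[0,0,0],[0,0,0]])

```text
clock: 10.45
position: [0.5462, -0.0058, 0.0079]
ee_rot: [-0.625, 0.781, 0.0, 0.0]
ft_force: [0.4, -0.1, 0.0]
grip_width: -0.001
```

Run:
```python
from h import *
im,m,o=grab("wrist","w11");print(o["clock"],rack(o["position"][:2]),o["position"],yaw(o),o["ft_force"],o["grip_width"])
```

```text
10.45 [-0.06106764  0.02063958] [ 0.54620545 -0.005836    0.00790935] 167.35271007412763 [ 0.37046076 -0.13253601  0.0009101 ] -0.00073827386998223
```

View pics/w11.png

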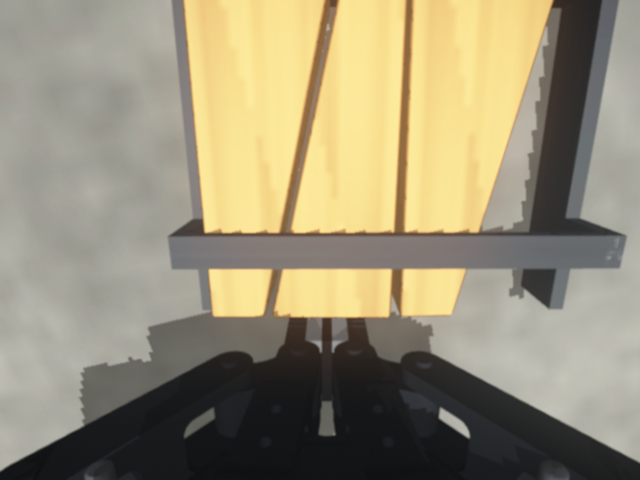

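Run:
```python
from h import *
import h
o=manip.get_obs(); o2=dict(o); w=world([-.101,.0205]); o2["position"]=np.array([*w,.23]); print(w)
h.manip=type("M",(),{"get_obs":staticmethod(lambda:o2)})
plan([.475,-.285,.23],-117+360,n=12,claw=1)
```

```text
[0.50720434 0.00273876]
from [0.5072 0.0027 0.23  ] 167.35 n 12
{"claw": [1, 1, 1, 1, 1, 1, 1, 1], "dp": [[0.12, -0.013, 0.0], [0.121, 0.0, 0.0], [0.119, 0.013, 0.0], [0.118, 0.027, 0.0], [0.114, 0.039, 0.0], [0.109, 0.051, 0.0], [0.103, 0.064, 0.0], [0.095, 0.074, 0.0]], "turn": [[0.0, 0.0, -0.14], [0.0, 0.0, -0.14], [0.0, 0.0, -0.14], [0.0, 0.0, -0.14], [0.0, 0.0, -0.14], [0.0, 0.0, -0.141], [0.0, 0.0, -0.14], [0.0, 0.0, -0.14]]}
{"claw": [1, 1, 1, 1], "dp": [[0.087, 0.084, 0.0], [0.077, 0.093, 0.0], [0.066, 0.101, 0.0], [0.055, 0.107, 0.0]], "turn": [[0.0, 0.0, -0.14], [0.0, 0.0, -0.14], [0.0, 0.0, -0.14], [0.0, 0.0, -0.14]]}
```

>>> move_arm(claw=[0,0,0,0,0,0,1,1], dp=[[0,0.08,0],[0,0.12,-0.1],[0,0,-0.2],[0,0,-0.2],[0,0,-0.2],[0,0,-0.2],[0,0,-0.2],[0,0,0]], turn=[[0,0,0],[0,0,0],[0,0,0],[0,0,0],[0,0,0],[0,0,0],[0,0,0],[0,0,0]])

```text
clock: 11.17
position: [0.5103, 0.0028, 0.2354]
ee_rot: [-0.625, 0.781, -0.002, 0.005]
ft_force: [1.8, 0.0, 0.5]
grip_width: 0.268
```

>>> move_arm(claw=[1,1,1,1,1,1,1,1], dp=[[0.12,-0.013,0],[0.121,0,0],[0.119,0.013,0],[0.118,0.027,0],[0.114,0.039,0],[0.109,0.051,0],[0.103,0.064,0],[0.095,0.074,0]], turn=[[0,0,-0.14],[0,0,-0.14],[0,0,-0.14],[0,0,-0.14],[0,0,-0.14],[0,0,-0.14],[0,0,-0.14],[0,0,-0.14]])

```text
clock: 11.83
position: [0.4852, -0.19, 0.2279]
ee_rot: [0.899, -0.438, 0.0, -0.0]
ft_force: [1.1, -0.1, -0.7]
grip_width: 0.999
```

>>> move_arm(claw=[1,1,1,1,1,1,1], dp=[[0.087,0.084,0],[0.077,0.093,0],[0.066,0.101,0],[0.055,0.107,0],[0,0,0],[0,0,0],[0,0,0]], turn=[[0,0,-0.14],[0,0,-0.14],[0,0,-0.14],[0,0,-0.14],[0,0,0],[0,0,0],[0,0,0]])

```text
clock: 12.42
position: [0.475, -0.2843, 0.2276]
ee_rot: [0.972, -0.235, -0.0, -0.0]
ft_force: [0.1, 0.0, -1.0]
grip_width: 0.998
```

Run:
```python
from h import *
im,m,o=grab("wrist","w12"); print(o["clock"],o["position"],yaw(o)); wedges(im,m)
```

```text
12.4167 [ 0.47501614 -0.28426554  0.22763839] -117.15323032558291
3458.5 [[338, 154], [321, 157], [310, 269], [350, 265]] [[506.8, -243.8], [492.8, -239.4], [437.3, -324.5], [471.8, -337.8]] lens [ 14.6 101.6  37.  100.3]
```

View pics/w12.png

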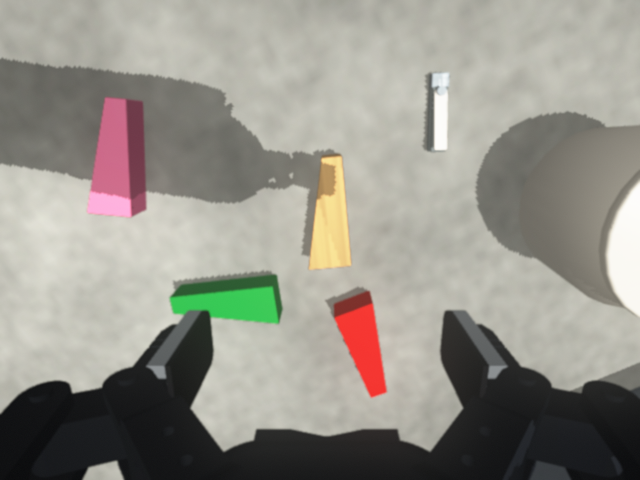

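Run:
```python
from h import *
plan([.4626,-.3128,.0300],-110.7,n=7,claw=.7)
```

```text
from [ 0.4753 -0.2838  0.2277] -117.08 n 7
{"claw": [0.7, 0.7, 0.7, 0.7, 0.7, 0.7, 0.7], "dp": [[0.001, 0.023, 0.141], [0.002, 0.022, 0.141], [0.0, 0.023, 0.142], [0.001, 0.022, 0.141], [0.0, 0.023, 0.141], [-0.001, 0.023, 0.141], [-0.001, 0.022, 0.141]], "turn": [[-0.001, 0.0, -0.02], [0.0, 0.0, -0.021], [0.0, 0.0, -0.02], [0.0, 0.0, -0.02], [0.0, 0.0, -0.02], [0.0, 0.0, -0.021], [0.0, 0.0, -0.02]]}
```

>>> move_arm(claw=[0.7,0.7,0.7,0.7,0.7,0.7,0.7,0.7], dp=[[0.001,0.03,0.14],[0.001,0.032,0.14],[0,0.032,0.14],[0,0.032,0.14],[0,0.032,0.14],[0,0,0.09],[0,0,0],[0,0,0]], turn=[[0,0,-0.029],[0,0,-0.029],[0,0,-0.029],[0,0,-0.029],[0,0,-0.027],[0,0,0],[0,0,0],[0,0,0]])

```text
clock: 13.13
position: [0.4624, -0.3127, 0.0697]
ee_rot: [0.984, -0.179, -0.001, -0.0]
ft_force: [0.1, -0.2, -0.4]
grip_width: 0.701
```

Run:
```python
from h import *
im,m,o=grab("wrist","w13"); print(o["clock"],o["position"],yaw(o)); wedges(im,m)
plan([.4626,-.3128,.0300],-110.7,n=1)
```

```text
13.1333 [ 0.46238004 -0.31265196  0.069713  ] -110.59262211508855
9472.5 [[370, 115], [332, 115], [289, 317], [292, 291], [303, 280], [322, 286], [359, 285], [362, 316], [354, 317], [352, 311], [343, 317], [360, 318]] [[507.8, -246.1], [492.2, -240.3], [437.6, -324.4], [444.4, -311.6], [451.7, -308.0], [459.4, -314.4], [476.8, -320.3], [472.6, -337.0], [468.6, -336.1], [468.8, -332.5], [463.3, -334.1], [471.3, -337.7]] lens [ 16.6 100.4  14.5   8.1   9.9  18.4  17.2   4.1   3.5   5.6   8.7  98.6]
from [ 0.4631 -0.3131  0.0708] -110.58 n 1
{"claw": [1], "dp": [[-0.003, -0.001, 0.204]], "turn": [[0.0, -0.001, 0.003]]}
```

View pics/w13.png

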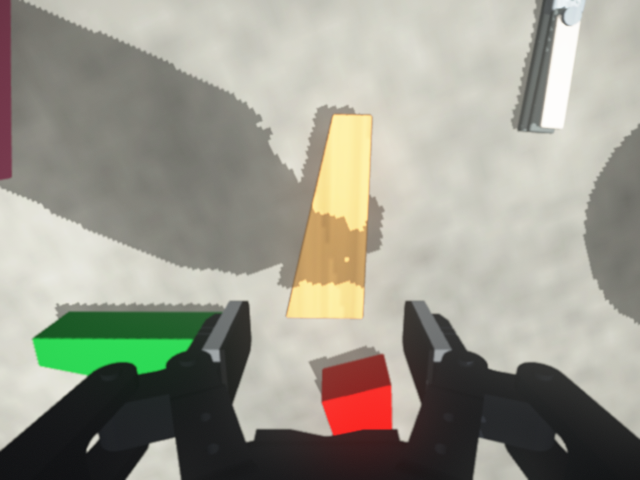

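Run:
```python
from h import *
o=manip.get_obs(); m=model("wrist",o); T=np.eye(3); Rm=R.from_quat(o["ee_rot"])
for nm,z,p in [("green top",.032,(222,312)),("green bottomish",.0,(200,370)),("red",.032,(385,355)),("red",.032,(322,366)),("thick",.032,(289,317)),("thick",.032,(362,316))]:
    print(nm,(Rm.inv().apply(ray([p],m,z)[0]-o["position"])*1000).round(1))
```

```text
green top [-53.4  17.5  38.8]
green bottomish [-80.   74.3  70.7]
red [31.1 42.7 38.8]
red [-2.3 49.4 38.8]
thick [-19.2  20.3  38.8]
thick [18.3 19.8 38.8]
```

>>> move_arm(claw=[0.7,0.7,0.7,0.7,0.7,0,0,0], dp=[[0,0,0.12],[0,0,0.12],[0,0,0.08],[0,0,0],[0,0,0],[0,0,0],[0,0,0],[0,0,0]], turn=[[0,0,0],[0,0,0],[0,0,0],[0,0,0],[0,0,0],[0,0,0],[0,0,0],[0,0,0]], grip_force=50)

```text
clock: 13.85
position: [0.4639, -0.3144, 0.008]
ee_rot: [0.984, -0.179, 0.002, 0.0]
ft_force: [0.6, -0.2, 6.7]
grip_width: 0.423
```

>>> move_arm(claw=[0,0,0,0], dp=[[0,0,0],[0,0,0],[0,0,0],[0,0,0]], turn=[[0,0,0],[0,0,0],[0,0,0],[0,0,0]])

```text
clock: 14.18
position: [0.4639, -0.3144, 0.008]
ee_rot: [0.984, -0.179, 0.002, 0.0]
ft_force: [0.5, 0.6, 6.8]
grip_width: 0.423
```

Run:
```python
from h import *
im,m,o=grab("wrist","w14"); print(o["clock"],o["position"],yaw(o),o["ft_force"],o["grip_width"])
```

```text
14.1833 [ 0.46389927 -0.31437418  0.0079949 ] -110.60637855338364 [0.47996846 0.63280895 6.78238559] 0.42335792831807423
```

View pics/w14.png

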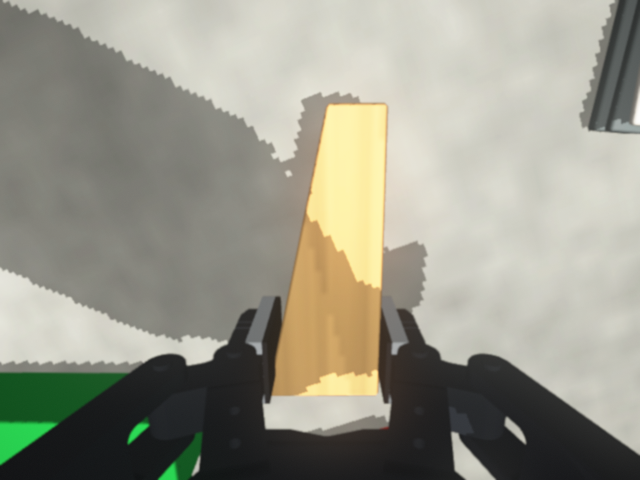

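Run:
```python
from h import *
import h
o=manip.get_obs(); o2=dict(o); o2["position"]=np.array([.4639,-.3144,.2]); w=world([-.156,-.0416]); print(w)
h.manip=type("M",(),{"get_obs":staticmethod(lambda:o2)})
plan([*w,.1],-193.4,n=13,claw=0)
```

```text
[ 0.43998223 -0.04586779]
from [ 0.4639 -0.3144  0.2   ] -110.6 n 13
{"claw": [0, 0, 0, 0, 0, 0, 0, 0], "dp": [[-0.045, -0.093, 0.038], [-0.055, -0.088, 0.039], [-0.065, -0.082, 0.038], [-0.073, -0.073, 0.039], [-0.08, -0.065, 0.038], [-0.088, -0.056, 0.039], [-0.093, -0.045, 0.038], [-0.098, -0.035, 0.039]], "turn": [[-0.001, -0.005, 0.142], [0.0, 0.0, 0.141], [0.0, 0.0, 0.142], [0.0, 0.0, 0.141], [0.001, 0.0, 0.142], [0.0, 0.0, 0.141], [0.0, 0.0, 0.142], [0.0, 0.0, 0.141]]}
{"claw": [0, 0, 0, 0, 0], "dp": [[-0.101, -0.024, 0.038], [-0.103, -0.013, 0.039], [-0.103, -0.001, 0.038], [-0.103, 0.01, 0.039], [-0.102, 0.022, 0.038]], "turn": [[0.0, 0.0, 0.142], [0.0, 0.0, 0.141], [0.0, 0.0, 0.142], [0.0, 0.0, 0.141], [0.0, 0.0, 0.142]]}
```

>>> move_arm(claw=[0,0,0,0,0,0,0,0], dp=[[0,0,-0.05],[0,0,-0.15],[0,0,-0.16],[0,0,-0.16],[0,0,-0.16],[0,0,-0.16],[0,0,-0.13],[0,0,0]], turn=[[0,0,0],[0,0,0],[0,0,0],[0,0,0],[0,0,0],[0,0,0],[0,0,0],[0,0,0]])

```text
clock: 14.9
position: [0.4639, -0.3156, 0.2064]
ee_rot: [0.984, -0.179, 0.004, 0.001]
ft_force: [0.2, -0.8, -1.2]
grip_width: 0.423
```

>>> move_arm(claw=[0,0,0,0,0,0,0,0], dp=[[-0.045,-0.093,0.038],[-0.055,-0.088,0.039],[-0.065,-0.082,0.038],[-0.073,-0.073,0.039],[-0.08,-0.065,0.038],[-0.088,-0.056,0.039],[-0.093,-0.045,0.038],[-0.098,-0.035,0.039]], turn=[[0,0,0.142],[0,0,0.141],[0,0,0.142],[0,0,0.141],[0,0,0.142],[0,0,0.141],[0,0,0.142],[0,0,0.141]])

```text
clock: 15.57
position: [0.4472, -0.1476, 0.1385]
ee_rot: [0.81, -0.587, 0.0, -0.001]
ft_force: [0.5, 0.7, -0.5]
grip_width: 0.427
```

>>> move_arm(claw=[0,0,0,0,0,0,0,0], dp=[[-0.101,-0.024,0.038],[-0.103,-0.013,0.039],[-0.103,0,0.038],[-0.103,0.01,0.039],[-0.102,0.022,0.038],[0,0,0],[0,0,0],[0,0,0]], turn=[[0,0,0.142],[0,0,0.141],[0,0,0.142],[0,0,0.141],[0,0,0.142],[0,0,0],[0,0,0],[0,0,0]])

```text
clock: 16.23
position: [0.4384, -0.0458, 0.1005]
ee_rot: [-0.62, 0.784, -0.0, 0.0]
ft_force: [0.3, 0.3, 0.5]
grip_width: 0.424
```

Run:
```python
from h import *
im,m,o=grab("wrist","w15");print(o["clock"],rack(o["position"][:2]),o["position"],yaw(o),o["ft_force"],o["grip_width"]); inhand(im,-.024)
```

```text
16.2333 [-0.15752964 -0.04190268] [ 0.43842339 -0.0458295   0.1004675 ] 166.67426778093628 [0.34483173 0.28291309 0.46354436] 0.42407723352321547
right edge x=0.0077*y+17.54 left x=-0.2186*y-17.65 thin y -79.7 thick y 18.5
```

View pics/w15.png

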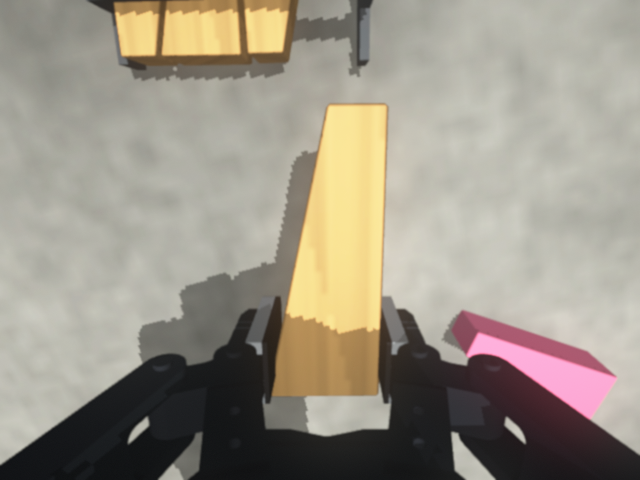

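Run:
```python
from h import *
im=cv2.imread("pics/w15.png")
o=manip.get_obs(); m=model("wrist",o); Rm=R.from_quat(o["ee_rot"]); print(o["position"],rack(o["position"][:2]),yaw(o))
for nm,z,p in [("pink top",.032,(464,312)),("pink top",.032,(470,356)),("pink bot",.0,(450,340)),("pink t",.032,(616,378))]:
    w=ray([p],m,z)[0]; print(nm,(Rm.inv().apply(w-o["position"])*1000).round(1),w.round(4),rack(w[:2]))
cv2.imwrite("pics/w15z.png",cv2.resize(im[0:110,90:400],None,fx=2.5,fy=2.5,interpolation=cv2.INTER_CUBIC))
```

```text
[ 0.43852157 -0.04606595  0.10047401] [-0.15738226 -0.04211202] 166.62334600147952
pink top [81.6 32.8 68.4] [ 0.3878 -0.1179  0.032 ] [-0.19122541 -0.12324812]
pink top [88.5 62.9 68.4] [ 0.3569 -0.1176  0.032 ] [-0.22141488 -0.12970123]
pink bot [ 86.5  70.7 100.4] [ 0.3499 -0.1138  0.    ] [-0.22912756 -0.1275607 ]
pink t [184.1  79.7  68.3] [ 0.3184 -0.2067  0.032 ] [-0.23955376 -0.22509353]
```

View pics/w15z.png

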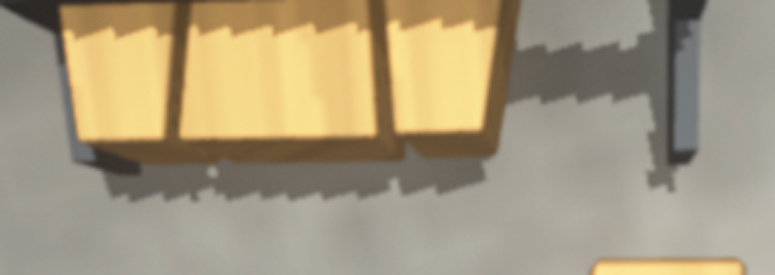

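Run:
```python
from h import *
o=manip.get_obs(); m=model("wrist",o)
for nm,z,p in [("wall in",.022,(673,150)),("wall out",.022,(697,151)),("B R",.032,(484,131)),("B L",.032,(396,134)),("D R",.032,(378,136)),("D L",.032,(182,140)),("A R",.032,(165,138)),("A L",.032,(79,141))]:
    print(nm,(rack(ray([(90+p[0]/2.5,p[1]/2.5)],m,z)[0][:2])*1000).round(1))
w=world([-.150,-.0420]); plan([*w,.012],167.0,n=3,claw=0)
```

```text
wall in [-51.3 -60.2]
wall out [-51.6 -65.2]
B R [-48.8 -22.1]
B L [-49.   -4.8]
D R [-49.3  -1.2]
D L [-49.3  37.8]
A R [-48.9  41.1]
A L [-49.   58.4]
from [ 0.4385 -0.0461  0.1005] 166.62 n 3
{"claw": [0, 0, 0], "dp": [[0.0, -0.012, 0.147], [-0.001, -0.012, 0.148], [0.0, -0.013, 0.147]], "turn": [[-0.001, 0.001, -0.003], [0.0, 0.0, -0.003], [0.0, 0.0, -0.002]]}
```

Run:
```python
from h import *
w=world([-.150,-.0402]); plan([*w,.012],167.0,n=3,claw=0)
```

```text
from [ 0.4385 -0.0461  0.1005] 166.62 n 3
{"claw": [0, 0, 0], "dp": [[-0.003, -0.012, 0.147], [-0.004, -0.012, 0.148], [-0.003, -0.013, 0.147]], "turn": [[-0.001, 0.001, -0.003], [0.0, 0.0, -0.003], [0.0, 0.0, -0.002]]}
```

>>> move_arm(claw=[0,0,0,0,0,0,0], dp=[[-0.003,-0.012,0.148],[-0.004,-0.012,0.148],[-0.003,-0.013,0.146],[0,0,0],[0,0,0],[0,0,0],[0,0,0]], turn=[[0,0,-0.003],[0,0,-0.003],[0,0,-0.002],[0,0,0],[0,0,0],[0,0,0],[0,0,0]])

```text
clock: 16.87
position: [0.4468, -0.0451, 0.0131]
ee_rot: [-0.622, 0.783, -0.0, 0.001]
ft_force: [-0.1, 0.4, 0.4]
grip_width: 0.427
```

Run:
```python
from h import *
o=manip.get_obs();print(o["clock"],rack(o["position"][:2]),o["position"],yaw(o),o["ft_force"],o["grip_width"])
w=world([-.070,-.0402]); plan([*w,.0105],167.0,n=7,claw=0)
```

```text
16.8667 [-0.14948733 -0.03934257] [ 0.44683049 -0.04508542  0.01313911] 166.92561411760914 [-0.10053998  0.39394021  0.40826787] 0.42725000412701597
from [ 0.4468 -0.0451  0.0131] 166.93 n 7
{"claw": [0, 0, 0, 0, 0, 0, 0], "dp": [[0.0, -0.057, 0.002], [0.0, -0.057, 0.002], [0.0, -0.056, 0.002], [0.001, -0.057, 0.002], [0.0, -0.057, 0.001], [0.0, -0.057, 0.002], [0.0, -0.056, 0.002]], "turn": [[-0.003, 0.002, 0.0], [0.0, 0.0, 0.0], [0.0, 0.0, -0.001], [0.0, 0.0, 0.0], [0.0, 0.0, 0.0], [0.0, 0.0, 0.0], [0.0, 0.0, -0.001]]}
```

>>> move_arm(claw=[0,0,0,0,0,0,0,0], dp=[[0,-0.03,0.013],[0,-0.057,0],[0,-0.06,0],[0,-0.06,0],[0,-0.06,0],[0,-0.06,0],[0,-0.06,0],[0,-0.013,0]], turn=[[0,0,0],[0,0,0],[0,0,0],[0,0,0],[0,0,0],[0,0,0],[0,0,0],[0,0,0]])

```text
clock: 17.53
position: [0.5263, -0.0631, 0.01]
ee_rot: [-0.622, 0.783, -0.001, 0.001]
ft_force: [0.0, -0.5, -0.9]
grip_width: 0.421
```

Run:
```python
from h import *
im,m,o=grab("wrist","w16");print(o["clock"],rack(o["position"][:2]),o["position"],yaw(o),o["ft_force"],o["grip_width"])
```

```text
17.5333 [-0.06800013 -0.03963457] [ 0.52629152 -0.06314628  0.00996872] 166.98136795732182 [ 0.025969   -0.53379754 -0.87740984] 0.42072375769078046
```

View pics/w16.png

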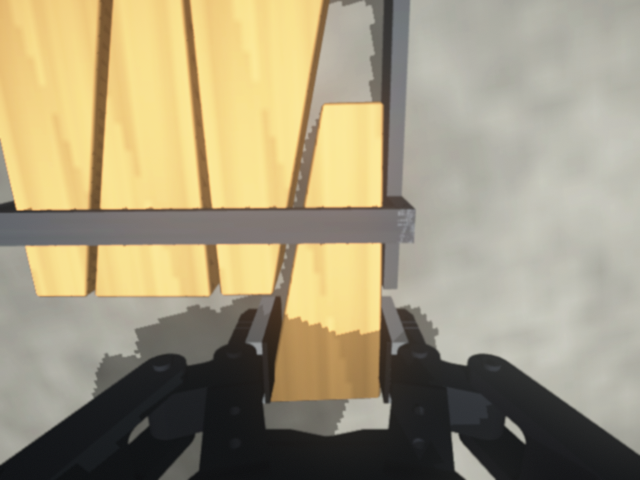

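>>> move_arm(claw=[0,0,0,0,0,0], dp=[[-0.01,0,0],[-0.01,0,0],[-0.01,0,0],[0,0,0],[0,0,0],[0,0,0]], turn=[[0,0,0],[0,0,0],[0,0,0],[0,0,0],[0,0,0],[0,0,0]])

```text
clock: 18.08
position: [0.525, -0.0569, 0.009]
ee_rot: [-0.622, 0.783, 0.0, 0.0]
ft_force: [0.1, 0.8, -1.1]
grip_width: 0.42
```

Run:
```python
from h import *
im,m,o=grab("wrist","w17");print(o["clock"],rack(o["position"][:2]),o["position"],yaw(o),o["ft_force"],o["grip_width"])
```

```text
18.0833 [-0.07057629 -0.03385552] [ 0.52503806 -0.05694443  0.00895796] 166.96016867664943 [ 0.13945164  0.75137543 -1.07875397] 0.4200978724706685
```

View pics/w17.png

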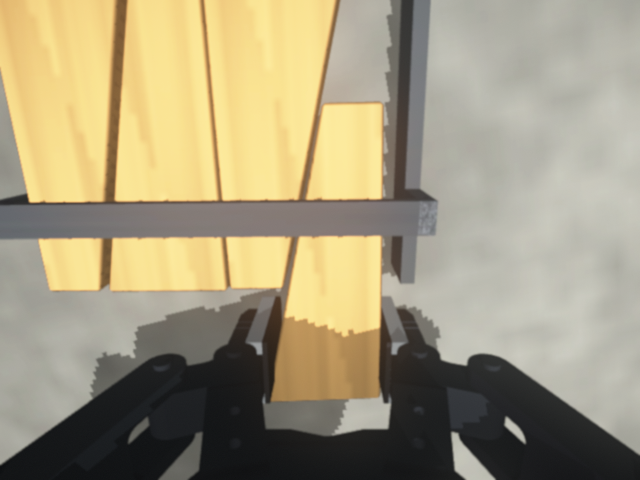

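>>> move_arm(claw=[0,0,0,0,0,1,1,1], dp=[[-0.01,0,0],[0,0,0],[0.02,0,0],[0.018,0,0.005],[0,0,0],[0,0,0],[0,0,0],[0,0,0]], turn=[[0,0,0],[0,0,0],[0,0,0],[0,0,0],[0,0,0],[0,0,0],[0,0,0],[0,0,0]])

```text
clock: 18.8
position: [0.524, -0.0625, 0.0079]
ee_rot: [-0.622, 0.783, 0.0, 0.0]
ft_force: [-0.1, 0.1, -0.1]
grip_width: 0.829
```

Run:
```python
from h import *
im,m,o=grab("wrist","w18");print(o["clock"],rack(o["position"][:2]),o["position"],yaw(o),o["ft_force"],o["grip_width"])
```

```text
18.8 [-0.07038681 -0.03951727] [ 0.5239879  -0.06251116  0.00791826] 166.95107683247718 [-0.10956575  0.08926659 -0.10681111] 0.8291286240508897
```

View pics/w18.png

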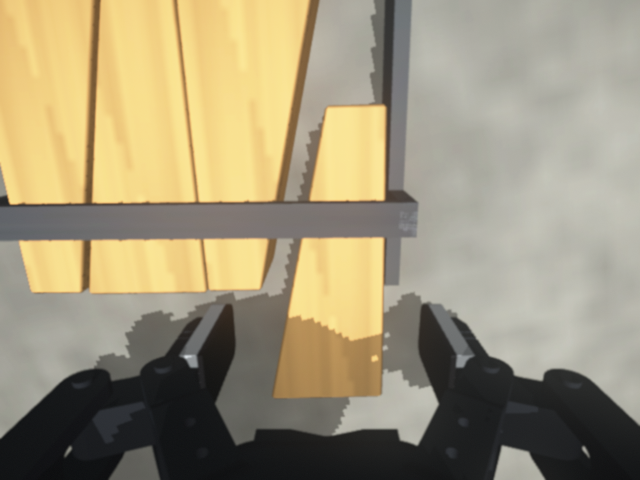

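>>> move_arm(claw=[1,1,0,0,0,0,0,0], dp=[[0,0,-0.15],[0,0,-0.15],[0,0.1,0],[0,0.1,0],[0,0,0],[0,0,0.1],[0,0,0.1],[0,0,0.095]], turn=[[0,0,0],[0,0,0],[0,0,-0.01],[0,0,0],[0,0,0],[0,0,0],[0,0,0],[0,0,0]])

```text
clock: 19.52
position: [0.4855, -0.0533, 0.0084]
ee_rot: [-0.625, 0.78, -0.0, 0.001]
ft_force: [0.2, 0.3, -0.8]
grip_width: 0.141
```

>>> move_arm(claw=[0,0,0,0,0,0,0,0], dp=[[0,0,0],[0,0,0],[0,0,0],[0,-0.03,0],[0,-0.03,0],[0,-0.03,0],[0,-0.03,0],[0,0,0]], turn=[[0,0,0],[0,0,0],[0,0,0],[0,0,0],[0,0,0],[0,0,0],[0,0,0],[0,0,0]])

```text
clock: 20.18
position: [0.5099, -0.0593, 0.0093]
ee_rot: [-0.625, 0.78, -0.001, 0.0]
ft_force: [0.9, 0.1, -0.6]
grip_width: -0.0
```

Run:
```python
from h import *
im,m,o=grab("wrist","w19");print(o["clock"],rack(o["position"][:2]),o["position"],yaw(o),o["ft_force"],o["grip_width"])
```

```text
20.1833 [-0.08480167 -0.03944928] [ 0.50993503 -0.0593003   0.00929661] 167.39750826206597 [ 0.88709209  0.09953831 -0.60038247] -5.2430724445175755e-05
```

View pics/w19.png

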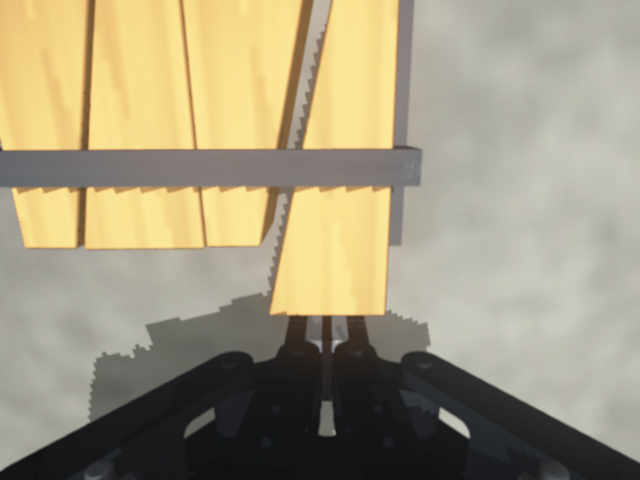

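>>> move_arm(claw=[0,0,0,0,0,0], dp=[[0,-0.03,0],[0,-0.03,0],[0,-0.025,0],[0,0,0],[0,0,0],[0,0,0]], turn=[[0,0,0],[0,0,0],[0,0,0],[0,0,0],[0,0,0],[0,0,0]])

```text
clock: 20.73
position: [0.5248, -0.0627, 0.0088]
ee_rot: [-0.625, 0.78, 0.0, -0.0]
ft_force: [-0.3, -0.1, -0.0]
grip_width: -0.002
```

Run:
```python
from h import *
im,m,o=grab("wrist","w20");print(o["clock"],rack(o["position"][:2]),o["position"],yaw(o),o["ft_force"],o["grip_width"])
```

```text
20.7333 [-0.06959219 -0.03957802] [ 0.52475014 -0.06274378  0.00877604] 167.38787764168572 [-0.26278893 -0.06882933 -0.01919587] -0.002254163518600373
```

View pics/w20.png

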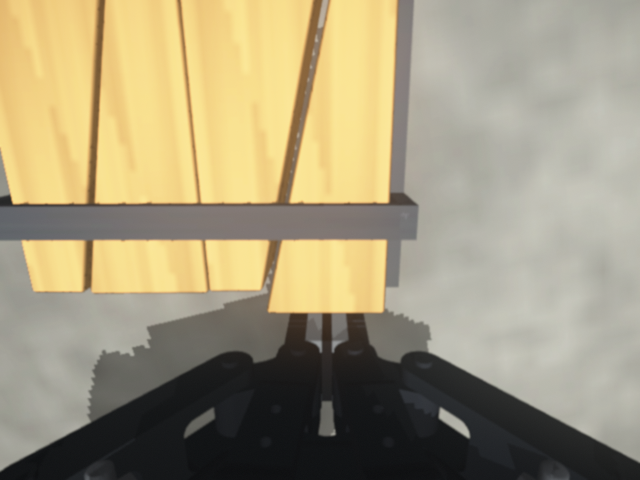

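>>> move_arm(claw=[0,0,0,0,0,0], dp=[[0,-0.02,0],[0,-0.012,0],[0,-0.01,0],[0,0,0],[0,0,0],[0,0,0]], turn=[[0,0,0],[0,0,0],[0,0,0],[0,0,0],[0,0,0],[0,0,0]])

```text
clock: 21.28
position: [0.5331, -0.0645, 0.0089]
ee_rot: [-0.625, 0.78, 0.0, 0.0]
ft_force: [-0.7, 0.2, -0.5]
grip_width: 0.002
```

Run:
```python
from h import *
im,m,o=grab("wrist","w21");print(o["clock"],rack(o["position"][:2]),o["position"],yaw(o),o["ft_force"],o["grip_width"])
```

```text
21.2833 [-0.06107551 -0.03952015] [ 0.53307434 -0.06454516  0.00885877] 167.39086238229234 [-0.69090478  0.22295253 -0.50350177] 0.001787738218911462
```

View pics/w21.png

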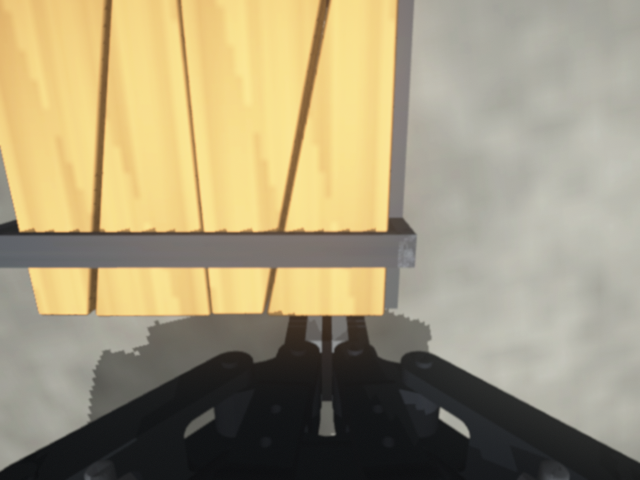

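>>> move_arm(claw=[0,0,0,0,0,0,0,0], dp=[[0,0.08,0],[0,0.1,-0.1],[-0.08,0.07,-0.2],[-0.08,0,-0.2],[0,0,-0.2],[0,0,-0.1],[0,0,0],[0,0,0]], turn=[[0,0,0],[0,0,0],[0,0,0],[0,0,0],[0,0,0],[0,0,0],[0,0,0],[0,0,0]])

```text
clock: 22.0
position: [0.4926, -0.024, 0.1654]
ee_rot: [-0.625, 0.78, -0.0, 0.001]
ft_force: [0.2, 0.7, -0.9]
grip_width: -0.002
```

Run:
```python
from h import *
im,m,o=grab("wrist","w22");print(o["clock"],rack(o["position"][:2]),o["position"],yaw(o),o["ft_force"],o["grip_width"])
im2,_,_=grab("side","s22"); im3,_,_=grab("scene","c22")
cv2.imwrite("pics/s22z.png",cv2.resize(im2[205:305,280:380],None,fx=6,fy=6,interpolation=cv2.INTER_CUBIC))
```

```text
22.0 [-0.1094437  -0.00878838] [ 0.49257493 -0.02400232  0.16536784] 167.42541546675193 [ 0.2356367  0.743749  -0.9196926] -0.0024663414058740192
```

View pics/w22.png

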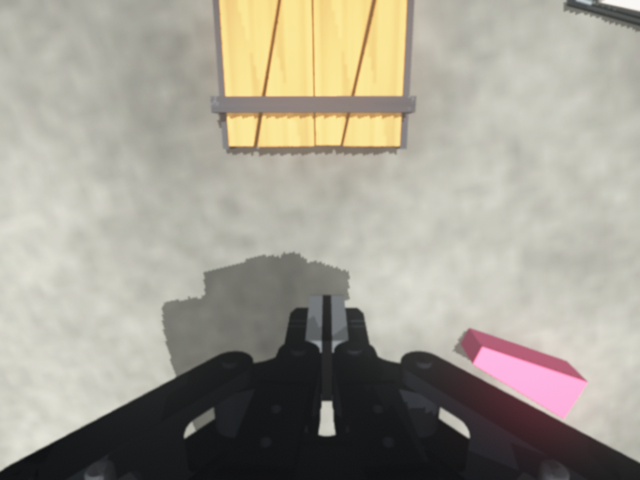

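View pics/s22z.png

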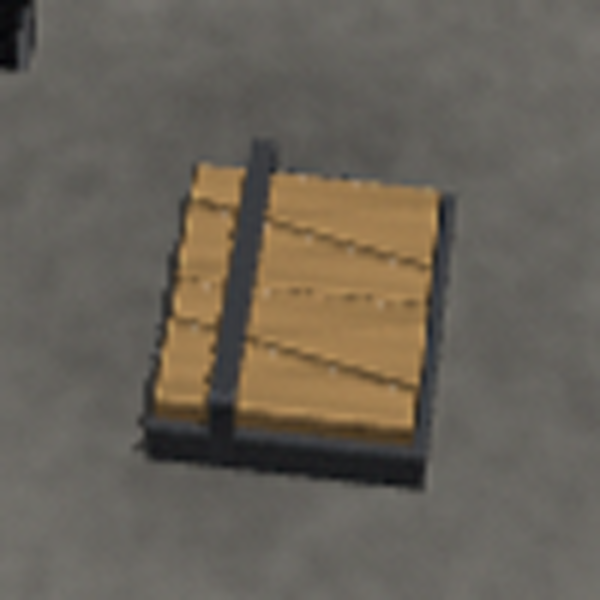

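View pics/c22.png

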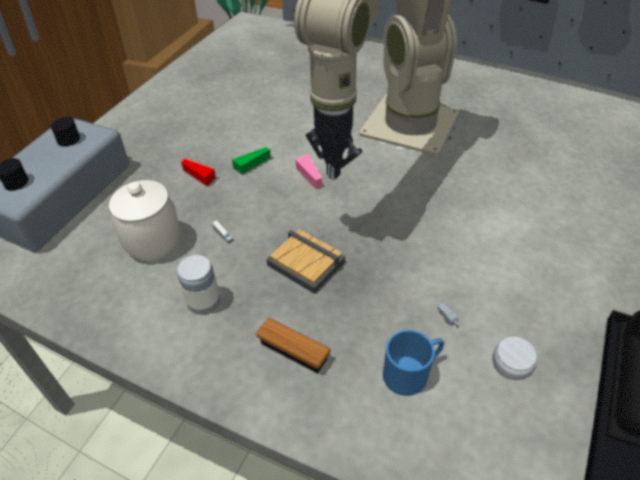

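Run:
```python
from h import *
im=cv2.imread("pics/w22.png")
cv2.imwrite("pics/w22z.png",cv2.resize(im[85:165,205:425],None,fx=3.6,fy=3.6,interpolation=cv2.INTER_CUBIC))
o=dict(position=np.array([0.49257493,-0.02400232,0.16536784])); a=np.radians(167.425);c,s=np.cos(a),np.sin(a); o["ee_rot"]=R.from_matrix(np.array([[-s,c,0],[c,s,0],[0,0,-1.]])).as_quat(); m=model("wrist",o)
mk=mask(im,(8,80,150),(22,220,255))
for col in [233,245,252,268,285,305,322,335,352,375,395]:
    r=np.where(mk[:200,col])[0].max(); print(col,r,(rack(ray([(col,r+.5)],m,.032)[0][:2])*1000).round(1))
```

```text
233 146 [-49.6  55.6]
245 146 [-49.7  47.3]
252 146 [-49.7  42.5]
268 147 [-50.4  31.6]
285 147 [-50.4  19.9]
305 146 [-49.7   6.2]
322 145 [-49.1  -5.5]
335 145 [-49.1 -14.4]
352 146 [-49.7 -26. ]
375 146 [-49.7 -41.8]
395 146 [-49.7 -55.5]
```

View pics/w22z.png

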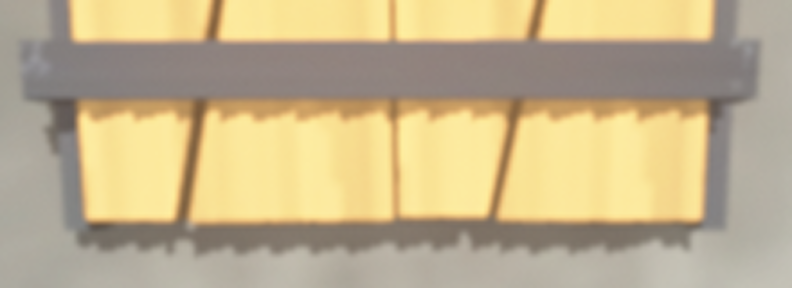

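```bash
python3 -c "
from workcell import manip
print(manip.hand_in())"
```

```text
the job is handed in; nothing more can be done
None
```

Both loose wedges are in the rack and the job is handed in at about 22 s. I gripped each by its thick end, slid it thin end first under the bar, let go, and pushed it home with the closed fingers. Wedge_d went into the left gap and wedge_c into the right. Before letting go of wedge_c I used it to nudge wedge_b about 2 mm to the left, to make room.

- **Fit:** The last wrist picture shows all four wedges side by side, alternately head to tail, under the bar. They look flat in that picture and in the side view.
- **Front edge:** Their front ends measured between -49.1 and -50.4 mm along the rack, against the front edge at -51.5 mm. The smallest margin is about 1 mm, while the calibration is only good to about 2 mm. In the same picture the rack's walls also reach slightly further forward than the wedges.
- **Forces:** The force readings I took stayed under 8 N.
- **Other things:** In the last scene picture the other things and the coloured wedges look where they were. I judged that by eye and did not measure it.

No check failed or disagreed.

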